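# Load flow cells into a row on the alignment stage under its sprung keeper

### The arm

A 7-joint arm with a two-finger parallel gripper is mounted at the origin on a cart in front of the work surface, level with it; the furniture and walls round the work are solid. World frame = base frame: x ahead of the robot, y to its left, z up, the work surface at z = 0. Lengths are in m, angles in rad, forces in N, time in s.
With the tool pointing down it reaches from about 0.425 to 0.875 m from the base axis. Payload 8.4 kg.
Tool frame: the origin (TCP) lies on the centre line of the jaws, within the pads' length; the fingertips stand 19 mm ahead of it and the grasp point (between the pads) is the TCP; z points along the fingers, y is the direction in which the jaws open and shut (so a half turn about z gives the same grasp; the last joint's range is limited). The gripper opens to 85 mm and grips with 20 to 120 N. Pads are 22 mm wide; open, the fingers measure 114 mm over their backs; the gripper's body (76 mm by 85 mm) begins 54 mm behind the grasp point. The pads swing forward as they close: fully open they stand 13 mm farther back than shut.
Start: joints at [1.058, 0.333, 0.04, 1.465, -0.013, 1.343, -0.059], TCP at [0.261, -0.595, 0.25] pointing down, gripper open.
Joint ranges: [-2.58, 2.58], [-0.38, 2.09], [-1.3, 1.39], [0.25, 2.4], [-1.5, 4.64], [0.08, 2.09], [-2.65, 2.65]. Speed limits (rad/s): [2.22, 2.22, 2.79, 2.79, 3.14, 3.14, 3.14].

### API

Orientations are given as a unit quaternion [x, y, z, w].
In Python, from station import * gives the robot as it stands.
- The arm moves only by the shell command python3 -m pendant 'ROWS' [FORCE]. ROWS is JSON, a list of rows, each an object of numbers: "dx", "dy", "dz": the shift along the world's x, y, z in m; "wx", "wy", "wz": the turn, a rotation vector about the world's x, y, z in degrees; "claw": the opening, from 0 (shut) to 1 (fully open). In form: [{"dx": .., "dy": .., "dz": .., "wx": .., "wy": .., "wz": .., "claw": ..}, ...]. A call has 1 to 20 rows; each row is the pose to reach, as a shift and turn from the pose commanded when the call began; what a row does not reach only later rows make up. A row lasts 1/8 s, in which the tool goes at most 62.5 mm and 10.7 degrees, less where a joint would pass 70% of its speed; a pose out of reach is approached as far as the arm can. A call with a gripper value outside its range is refused whole. The fingers move at their own pace and stop on an object; FORCE is the grip in N (left out, the last holds). Time passes only in rows, so rows that repeat a pose let the fingers close. It gives the time, the measured TCP pose, the force and the opening at its end, in the units of the state.
- sense(): the state, without advancing time (a new reading comes with each control period).
- capture(name): name is "side" or "top" or "wrist"; returns a dict with "pixels" (400x640x3 uint8, blue, green, red), "z_map" (400x640 float32, m along the optical axis (not along the pixel's ray), 0 where there is no reading), "fx", "fy", "cx", "cy" (pixels), "rvec" (rotation vector, rad) and "tvec" (3), from world to camera coordinates, as OpenCV has them; the wrist camera has in their place "T_tool_cam" (4x4, takes a point from camera to tool coordinates, whose origin is the TCP and whose axes are the flange's). Camera axes: x right, y down, z forward; pixel columns grow to the right and rows downward; lengths in m; the calibration is good to about 2 mm. A picture is of the moment at which its call begins: read the wrist's pose just before it.
- close_job(): hands the job in, once; it reports no verdict.
Trained networks look in the newest picture that a camera, given by its name, has taken for a name from the list of things; names that differ only in an ending like _2 or _b are one class to them, and where a whole thing is asked for, a point or a joint stands for the part that bears it (a point fixed in the world has none). Each returns a list of dicts, best first, with "conf" (0 to 1); they miss things now and then, are a little off and sometimes report something else, mostly with a low value. They report only what shows in the picture. A call takes as long as a camera call. They do not tell look-alikes from the thing itself.
- trace(camera, query): "mask" (400x640 bool, what is visible of it) and "pixel" ([column, row] in pixels, amid what is visible of it).
- place_of(camera, query): "pixel" ([column, row] in pixels: a listed point, or the origin of a listed thing).
The state is a dict: "time_s": time; "joints": joint angles; "joint_velocities": joint speeds; "effort": joint torques, N m; "tool_pos": TCP position; "ee_rot": TCP orientation; "ft_force": force on the tool from outside, world axes, zero at the start; "ft_torque": the same for the moment, N m; "finger_gap": finger opening in m.
Only numpy, scipy, OpenCV 4.12 (cv2) and the standard library are available. Lean on these libraries where they do the work, as an engineer would, in place of code of your own. Each camera call takes 0.05 s, during which the arm holds its last target. There are 200 camera calls.

### The job

Load the flow cells into the alignment stage: pull the keeper's wing knob up, swing the bar off the stage and let it drop into its open notch; then draw every cell straight up out of the light white stand, without tipping or lifting the stand, and stand the cells upright in one closed row along the stage, each pushed flush against the rear fence, the first against the end stop and every other tight against its neighbour. Last, pull the knob up again, swing the bar back over the row and let it drop home in its closed notch. Leave the stand upright on the worktop and the timer, beaker and bottle where they are.

Things in the scene. Friction and masses are not known exactly. Their poses are not given: they have to be found in the camera images.
- stage: Fixed aluminium plate 170 (x) x 300 (y) x 10 mm; origin at the centre of its underside, z up. Steel rear fence, 12 mm thick: front face at x = +30, from y = -140 to +60. Steel end stop, 12 mm thick: face (to -y) at y = +60, from x = -48 to +42. Both stand 28 mm above the plate. The keeper's 24 mm post stands at x = +10, y = +125; all in mm.
- corner (a point): On the plate's top (10 mm above the stage's underside), where the fence's front face (stage x = +30 mm) meets the end stop's face (stage y = +60 mm); axes as the stage. Registered cells have their centres 20 mm from it towards -x and 25, 75 and 125 mm towards -y. The plate in front of the fence is free.
- knob (a point): Middle of the keeper's black wing knob, on its vertical axis, 107 mm above the stage's underside when dropped. Wing 14 mm thick (this point's x) x 44 mm long (y) x 34 mm high (17 mm above and below), to be pinched from above across its thickness. It carries a flat steel bar, 16 mm wide, 10 thick, reaching 190 mm along the point's -y; its top is 23 mm below this point.
- keeper_lift (a joint): How far knob and bar are pulled up, m: 0 dropped home, at most 0.014. A spring pulls them down (5 N at 0, 8.5 N at 0.014). Turning is free only above 0.008: lift 0.011 or more to turn. Let go between the notches it stays up at 0.008.
- keeper_turn (a joint): Angle of the bar, rad, growing anticlockwise seen from above: 0 = closed notch (bar over the row, along the stage's -y), 1.2 = open notch (bar turned away behind the fence). Stops at -0.03 and 1.23; about 0.1 rad of play in a notch. Starts closed.
- stand: Light loose white plastic stand, 0.07 kg: foot 56 (x) x 179 (y) x 5 mm, box 53 x 179 mm with its rim 29 mm above the origin (centre of the underside, z up). Three open pockets in line, centres at y = -58, 0, +58 mm, each 43 (x) x 53 (y) mm, 24 mm deep (floor 5 mm above the origin). It tips or comes up too if a cell is not drawn straight.
- cell_0: Flow cell: a block 40 (x) x 50 (y) x 56 mm high, aluminium with a round window in both broad faces, its top 10 mm a black lid; two small ports on the lid reach 59 mm. Origin at the centre of its underside, z up. 0.18 kg. Starts upright in one of the stand's pockets, its y along the stand's y. May be absent (None).
- cell_1: Another flow cell, the same as cell_0. May be absent (None).
- cell_2: Another flow cell, the same as cell_0. May be absent (None).
- timer: Bystander: flat white bench timer, 58 x 68 x 18 mm, origin at the centre of its underside.
- beaker: Bystander: empty small beaker, 46 mm diameter, 58 mm high, origin at the centre of its underside.
- amber_bottle: Bystander: small brown bottle with a black cap, 49 mm diameter, 99 mm high, origin at the centre of its underside.
Mind the look-alikes: they are no part of the job. Leave any red look-alike of the cell_0 alone.

How it is judged:
On the way, in this order (a step that is already met when the one before it is completed fails the run):
1. the keeper is swung to its open notch and has dropped home in it (value of joint keeper_turn above 1.08 rad and value of joint keeper_lift below 0.002 m), for 0.2 s.
2. with the keeper open, all cells stand upright and let go in one closed row, registered on the fence, the end stop and each other (all of step 1 and x of cell_0 in the frame of stage between 0.007 and 0.0125 m and z of cell_0 in the frame of stage between 0.007 and 0.0125 m and angle between each of cell_0, cell_1, cell_2's own z axis and vertical below 0.06 rad and angle between the y axis of each of cell_0, cell_1, cell_2 and the y axis of stage, either way round below 0.06 rad and (y of cell_0 in the frame of stage between 0.032 and 0.038 m or y of cell_0 in the frame of stage between -0.0195 and -0.0105 m or y of cell_0 in the frame of stage between -0.071 and -0.059 m) and x of cell_1 in the frame of stage between 0.007 and 0.0125 m and z of cell_1 in the frame of stage between 0.007 and 0.0125 m and (y of cell_1 in the frame of stage between 0.032 and 0.038 m or y of cell_1 in the frame of stage between -0.0195 and -0.0105 m or y of cell_1 in the frame of stage between -0.071 and -0.059 m) and x of cell_2 in the frame of stage between 0.007 and 0.0125 m and z of cell_2 in the frame of stage between 0.007 and 0.0125 m and (y of cell_2 in the frame of stage between 0.032 and 0.038 m or y of cell_2 in the frame of stage between -0.0195 and -0.0105 m or y of cell_2 in the frame of stage between -0.071 and -0.059 m) and (y of cell_0 in the frame of stage between 0.032 and 0.038 m or y of cell_1 in the frame of stage between 0.032 and 0.038 m or y of cell_2 in the frame of stage between 0.032 and 0.038 m) and (y of cell_0 in the frame of stage between -0.0195 and -0.0105 m or y of cell_1 in the frame of stage between -0.0195 and -0.0105 m or y of cell_2 in the frame of stage between -0.0195 and -0.0105 m) and contact force between each of cell_0, cell_1, cell_2 and the fingers below 0.1 N), for 0.2 s.
3. the keeper is swung back over the row and has dropped home in its closed notch (value of joint keeper_turn below 0.12 rad and value of joint keeper_lift below 0.002 m), for 0.2 s.
At the end, for the whole second after the job is handed in: Keeper dropped in its closed notch (under 0.12 rad, 2 mm). Each cell at rest on the plate, upright and square to the fence within 0.06 rad and 3 mm of it; places filled from the end stop on without a gap (first, second, third within 3, 4.5, 6 mm along the row). Stand upright on the worktop (all of step 3 and x of cell_0 in the frame of stage between 0.007 and 0.0125 m and z of cell_0 in the frame of stage between 0.007 and 0.0125 m and angle between each of cell_0, cell_1, cell_2's own z axis and vertical below 0.06 rad and angle between the y axis of each of cell_0, cell_1, cell_2 and the y axis of stage, either way round below 0.06 rad and (y of cell_0 in the frame of stage between 0.032 and 0.038 m or y of cell_0 in the frame of stage between -0.0195 and -0.0105 m or y of cell_0 in the frame of stage between -0.071 and -0.059 m) and x of cell_1 in the frame of stage between 0.007 and 0.0125 m and z of cell_1 in the frame of stage between 0.007 and 0.0125 m and (y of cell_1 in the frame of stage between 0.032 and 0.038 m or y of cell_1 in the frame of stage between -0.0195 and -0.0105 m or y of cell_1 in the frame of stage between -0.071 and -0.059 m) and x of cell_2 in the frame of stage between 0.007 and 0.0125 m and z of cell_2 in the frame of stage between 0.007 and 0.0125 m and (y of cell_2 in the frame of stage between 0.032 and 0.038 m or y of cell_2 in the frame of stage between -0.0195 and -0.0105 m or y of cell_2 in the frame of stage between -0.071 and -0.059 m) and (y of cell_0 in the frame of stage between 0.032 and 0.038 m or y of cell_1 in the frame of stage between 0.032 and 0.038 m or y of cell_2 in the frame of stage between 0.032 and 0.038 m) and (y of cell_0 in the frame of stage between -0.0195 and -0.0105 m or y of cell_1 in the frame of stage between -0.0195 and -0.0105 m or y of cell_2 in the frame of stage between -0.0195 and -0.0105 m) and linear speed of each of cell_0, cell_1, cell_2 below 0.01 m/s and angle between stand's own z axis and vertical below 0.1 rad and height (world z) of stand below 0.008 m); the robot touches nothing.
It fails at once if the stand tips over (more than 0.25 rad) (angle between stand's own z axis and vertical above 0.25 rad).
It fails at once if the stand is lifted off the worktop with a cell (over 15 mm) (height (world z) of stand above 0.015 m).
It fails at once if the timer is displaced by more than 3 cm (distance of timer from where it was at the start of the episode above 0.03 m).
It fails at once if the beaker is displaced by more than 3 cm (distance of beaker from where it was at the start of the episode above 0.03 m).
It fails at once if the amber bottle is displaced by more than 3 cm (distance of amber_bottle from where it was at the start of the episode above 0.03 m).
Of cell_0, cell_1, cell_2 only 2 to 3 are there at a start; the rules pass over those that are not, and their reading is None.
At some moment in a run one of stand may be knocked a few centimetres aside while the robot is not near it.
Once in a run the grip may slacken for a moment while it holds something.
It also fails if it takes over 210 s, if anything falls off the work surface, if the arm or the gripper's body presses on something with over 40 N, if the wrist force passes 120 N, or if a joint passes its speed limit or range.

## Working session

There is one attempt and no reset: what is moved stays moved. The work goes in short steps, Python scripts to look and compute and a shell command to move; the robot and the scene stay as the last step left them, time stands still between calls to the robot, and variables do not carry over. Pictures are saved under pics/ and viewed, about 12 in all and at most 16, crops included, and the job is handed in when it is done.

```bash
ls; mkdir -p pics; cat > h.py <<'E'
from station import *
import numpy as np, cv2
from scipy.spatial.transform import Rotation as R
def cam(name):
    s=sense(); c=capture(name)
    if 'rvec' in c:
        M=cv2.Rodrigues(np.array(c['rvec'],float))[0]; t=np.array(c['tvec'],float).ravel()
        c['Rwc']=M.T; c['o']=-M.T@t
    else:
        T=np.array(c['T_tool_cam']); Rt=R.from_quat(s['ee_rot']).as_matrix()
        c['Rwc']=Rt@T[:3,:3]; c['o']=Rt@T[:3,3]+np.array(s['tool_pos'])
    return c
def ray(c,px,z):  # world point on plane z
    d=c['Rwc']@np.array([(px[0]-c['cx'])/c['fx'],(px[1]-c['cy'])/c['fy'],1]); return c['o']+d*(z-c['o'][2])/d[2]
def cloud(c):
    v,u=np.indices(c['z_map'].shape); z=c['z_map']
    P=np.stack([(u-c['cx'])/c['fx']*z,(v-c['cy'])/c['fy']*z,z],-1)
    return P@c['Rwc'].T+c['o']
def proj(c,p):
    q=c['Rwc'].T@(np.array(p)-c['o']); return np.array([c['fx']*q[0]/q[2]+c['cx'],c['fy']*q[1]/q[2]+c['cy']])
E
python3 - <<'E'
from h import *
s=sense(); print(s['tool_pos'],s['ee_rot'],s['finger_gap'])
for n in ['top','side']:
    c=cam(n); cv2.imwrite(f'pics/{n}0.png',c['pixels']); print(n,c['o'],c['fx'])
    for q in ['stage','corner','knob','stand','cell_0','timer','beaker','amber_bottle']:
        P=cloud(c)
        try:
            print(q,[(np.round(d['conf'],2),np.round(d['pixel']).tolist()) for d in place_of(n,q)][:5],
              [(np.round(d['conf'],2),np.round(d['pixel']).tolist(),np.round(np.median(P[d['mask']&(c['z_map']>0)],0),3).tolist()) for d in trace(n,q)][:5])
        except Exception as e: print(q,e)
E
```

```text
pics
[ 0.2611643  -0.59475192  0.24942749] [ 9.78676731e-01  2.05404975e-01 -2.12587645e-04 -7.79168315e-04] 0.08535755448173278
top [0.3571908  0.02733805 1.11949877] 401.55046866608893
stage [(np.float64(0.68), [399.0, 216.0])] [(np.float64(0.73), [400.0, 217.0], [0.541, -0.223, 0.011])]
corner [(np.float64(0.93), [378.0, 203.0])] [(np.float64(0.9), [402.0, 217.0], [0.54, -0.223, 0.011])]
knob [(np.float64(0.92), [359.0, 202.0]), (np.float64(0.27), [259.0, 219.0])] [(np.float64(0.69), [386.0, 205.0], [0.556, -0.169, 0.085])]
stand [(np.float64(0.71), [237.0, 221.0])] [(np.float64(0.62), [243.0, 228.0], [0.499, 0.22, 0.028])]
cell_0 [(np.float64(0.78), [256.0, 177.0]), (np.float64(0.74), [221.0, 226.0]), (np.float64(0.71), [297.0, 234.0]), (np.float64(0.67), [233.0, 222.0]), (np.float64(0.54), [255.0, 218.0])] [(np.float64(0.95), [215.0, 226.0], [0.508, 0.29, 0.061]), (np.float64(0.82), [256.0, 216.0], [0.532, 0.177, 0.061]), (np.float64(0.78), [255.0, 173.0], [0.655, 0.187, 0.056]), (np.float64(0.75), [232.0, 218.0], [0.521, 0.234, 0.062]), (np.float64(0.6), [296.0, 232.0], [0.483,
[... 971 characters left out ...]
04.0])] [(np.float64(0.98), [241.0, 259.0], [0.653, 0.209, 0.036]), (np.float64(0.91), [294.0, 269.0], [0.514, 0.244, 0.059]), (np.float64(0.64), [338.0, 246.0], [0.479, 0.09, 0.034]), (np.float64(0.62), [281.0, 289.0], [0.505, 0.315, 0.054]), (np.float64(0.6), [280.0, 239.0], [0.606, 0.11, 0.038])]
timer [(np.float64(0.95), [382.0, 248.0])] [(np.float64(0.75), [383.0, 251.0], [0.386, 0.039, 0.013]), (np.float64(0.55), [281.0, 289.0], [0.504, 0.314, 0.054])]
beaker [(np.float64(0.52), [297.0, 289.0])] [(np.float64(0.9), [302.0, 224.0], [0.596, 0.022, 0.039])]
amber_bottle [] [(np.float64(0.95), [262.0, 219.0], [0.685, 0.039, 0.052]), (np.float64(0.58), [283.0, 288.0], [0.503, 0.314, 0.054])]
```

```bash
python3 - <<'E'
import cv2
a=cv2.imread('pics/top0.png')[120:310,170:500]; cv2.imwrite('pics/a1.png',cv2.resize(a,None,fx=2.4,fy=2.4,interpolation=cv2.INTER_CUBIC))
a=cv2.imread('pics/side0.png')[150:350,200:450]; cv2.imwrite('pics/a2.png',cv2.resize(a,None,fx=2.8,fy=2.8,interpolation=cv2.INTER_CUBIC))
E
```

```text
(no output)
```

View pics/a1.png

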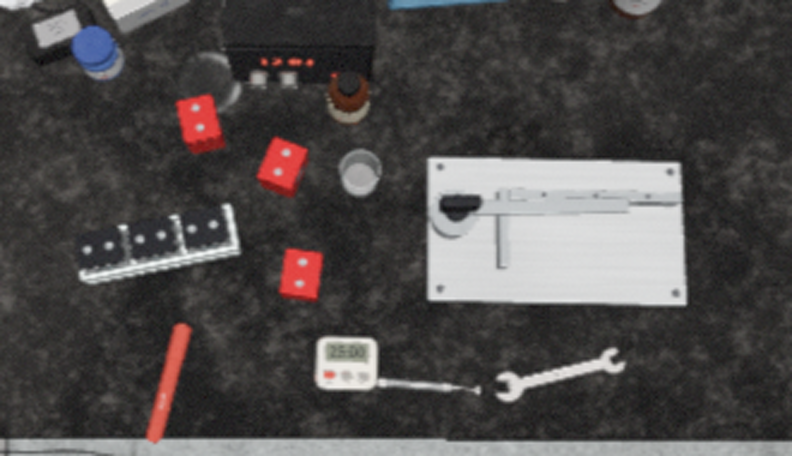

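View pics/a2.png

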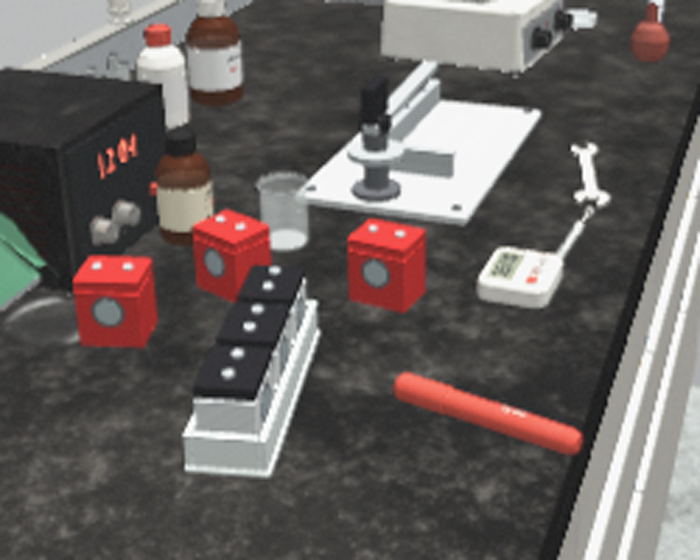

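Three black-lidded aluminium cells stand in the white stand at top pixels (214,224), (233,219) and (256,214). The red look-alikes are at (253,171), (288,189) and (296,234), and I leave those alone. The knob is at (361,205). Next I fit the poses.

```bash
cat >> h.py <<'E'
def rect(P,mask,z0,z1):
    m=mask&(P[...,2]>z0)&(P[...,2]<z1); q=P[m]
    q2=q[:,:2].astype(np.float32); r=cv2.minAreaRect(q2*1000); b=cv2.boxPoints(r)
    e=b[1]-b[0]; f=b[2]-b[1]; l=e if np.hypot(*e)>np.hypot(*f) else f  # long edge
    a=np.degrees(np.arctan2(l[1],l[0])); a=(a-90+90)%180-90   # yaw with long axis = y
    return np.round(r[0],1),np.round(sorted(r[1]),1),round(float(a),1),len(q),round(float(np.median(q[:,2])),4)
E
python3 - <<'E'
from h import *
c=cam('top'); P=cloud(c); full=np.ones(P.shape[:2],bool)
box=lambda x0,x1,y0,y1:(P[...,0]>x0)&(P[...,0]<x1)&(P[...,1]>y0)&(P[...,1]<y1)
print('plate',rect(P,box(.4,.68,-.45,0),.006,.014))
k=box(.45,.66,-.2,0)&(P[...,2]>.1); print('knob top',rect(P,k,.1,.2))
for d in place_of('top','corner')[:1]+[]: print('corner',ray(c,d['pixel'],.01))
for d in place_of('top','knob')[:1]: print('knob',ray(c,d['pixel'],.107))
for d in trace('top','cell_0'): 
    print('cell',np.round(d['pixel']),rect(P,d['mask'],.045,.07))
print('stand',rect(P,box(.42,.62,.1,.36),.02,.07))
E
```

```text
plate (array([ 538.2, -221.4]), array([273.9, 439.4]), -0.2, 4754, 0.0104)
knob top (array([ 555. , -100.7]), array([13.7, 42.1]), 1.4, 120, 0.1216)
corner [ 0.57575979 -0.16445605  0.01      ]
knob [ 0.56036836 -0.10456308  0.107     ]
cell [256. 216.] (array([534. , 178.8]), array([39.5, 50.8]), 10.9, 295, 0.0618)
cell [256. 174.] (array([660.8, 189.6]), array([40. , 51.4]), -75.6, 276, 0.0567)
cell [234. 219.] (array([522.2, 235.7]), array([40.5, 50.6]), 12.1, 313, 0.0615)
cell [287. 189.] (array([609.,  93.]), array([39.6, 49.1]), 68.6, 271, 0.0565)
cell [298. 231.] (array([484.7,  69.1]), array([39. , 49.3]), 83.3, 275, 0.0566)
cell [217. 225.] (array([509.4, 291.1]), array([39.6, 49.3]), 11.9, 305, 0.0618)
stand (array([551.4, 212.4]), array([155.3, 233. ]), 59.0, 1388, 0.0601)
```

```bash
python3 -m pendant '[{"dx":0.03,"dy":0.05,"wz":7},{"dx":0.06,"dy":0.1,"wz":14},{"dx":0.09,"dy":0.15,"wz":21},{"dx":0.12,"dy":0.2,"wz":28},{"dx":0.15,"dy":0.25,"wz":35},{"dx":0.18,"dy":0.3,"wz":42},{"dx":0.21,"dy":0.35,"wz":49},{"dx":0.24,"dy":0.4,"wz":56},{"dx":0.27,"dy":0.45,"wz":63},{"dx":0.295,"dy":0.494,"wz":67},{"dx":0.295,"dy":0.494,"wz":67},{"dx":0.295,"dy":0.494,"wz":67},{"dx":0.295,"dy":0.494,"wz":67}]' 60
python3 - <<'E'
from h import *
s=sense(); print(s['tool_pos'],s['joints'],s['ft_force'],R.from_quat(s['ee_rot']).as_matrix()[:,1])
c=cam('wrist'); P=cloud(c); cv2.imwrite('pics/w1.png',c['pixels'])
m=(np.hypot(P[...,0]-.556,P[...,1]+.101)<.04)&(c['z_map']>0)
print(rect(P,m,.115,.14)); print([ (d['conf'],ray(c,d['pixel'],.107)) for d in place_of('wrist','knob')],[ (d['conf'],ray(c,d['pixel'],.01)) for d in place_of('wrist','corner')])
E
```

```text
[ 0.26134126 -0.59511921  0.25031612] [ 1.05782831  0.33319515  0.03986962  1.46538874 -0.01341827  1.34330955
 -0.05852332] [ 0.69661277 -0.0466071   0.1207163 ] [ 4.02035496e-01 -9.15624082e-01 -3.74882036e-05]
(array([0., 0.]), array([0., 0.]), -90.0, 0, nan)
[] []invalid input at $[0]: expected keys dx, dy, dz, wx, wy, wz, claw
  return _methods._mean(a, axis=axis, dtype=dtype,
  ret = ret.dtype.type(ret / rcount)
```

View pics/w1.png

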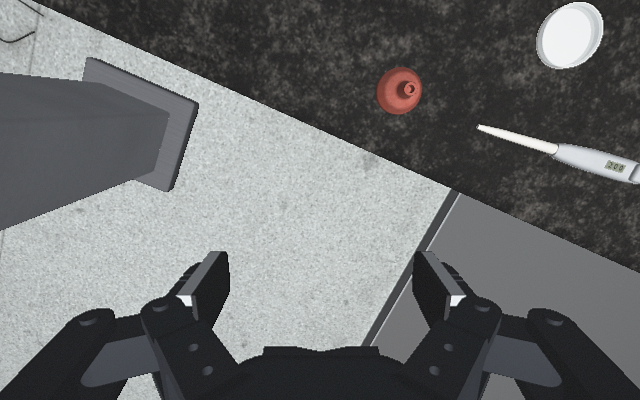

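The call was refused because every row needs all seven keys. The picture only shows the start pose, with the fingers at the bottom and bare floor.

```bash
python3 -m pendant '[{"dx":0.03,"dy":0.05,"dz":0,"wx":0,"wy":0,"wz":7,"claw":1},{"dx":0.06,"dy":0.1,"dz":0,"wx":0,"wy":0,"wz":14,"claw":1},{"dx":0.09,"dy":0.15,"dz":0,"wx":0,"wy":0,"wz":21,"claw":1},{"dx":0.12,"dy":0.2,"dz":0,"wx":0,"wy":0,"wz":28,"claw":1},{"dx":0.15,"dy":0.25,"dz":0,"wx":0,"wy":0,"wz":35,"claw":1},{"dx":0.18,"dy":0.3,"dz":0,"wx":0,"wy":0,"wz":42,"claw":1},{"dx":0.21,"dy":0.35,"dz":0,"wx":0,"wy":0,"wz":49,"claw":1},{"dx":0.24,"dy":0.4,"dz":0,"wx":0,"wy":0,"wz":56,"claw":0.8},{"dx":0.27,"dy":0.45,"dz":0,"wx":0,"wy":0,"wz":63,"claw":0.7},{"dx":0.295,"dy":0.494,"dz":0,"wx":0,"wy":0,"wz":67,"claw":0.7},{"dx":0.295,"dy":0.494,"dz":0,"wx":0,"wy":0,"wz":67,"claw":0.7},{"dx":0.295,"dy":0.494,"dz":0,"wx":0,"wy":0,"wz":67,"claw":0.7},{"dx":0.295,"dy":0.494,"dz":0,"wx":0,"wy":0,"wz":67,"claw":0.7}]' 60
cat > lk.py <<'E'
from h import *
import sys
x,y,z0,z1=map(float,sys.argv[1:5]); r=float(sys.argv[5]) if len(sys.argv)>5 else .04
s=sense(); t=R.from_quat(s['ee_rot']).as_matrix(); print(s['time_s'],np.round(s['tool_pos'],4),np.round(s['joints'],2),np.round(s['ft_force'],1),'jaw',np.round(t[:,1],3),'tilt',np.round(t[:2,2],4),s['finger_gap'])
c=cam('wrist'); P=cloud(c); cv2.imwrite('pics/w.png',c['pixels'])
m=(np.hypot(P[...,0]-x,P[...,1]-y)<r)&(c['z_map']>0)
print(rect(P,m,z0,z1)); print('knob',[ (d['conf'],ray(c,d['pixel'],.107)) for d in place_of('wrist','knob')],'corner',[ (d['conf'],ray(c,d['pixel'],.01)) for d in place_of('wrist','corner')])
E
python3 lk.py .556 -.101 .115 .14
```

```text
time_s: 3.68
tool_pos: [0.5559, -0.1027, 0.2503]
ee_rot: [0.704, 0.711, -0.0, 0.0]
ft_force: [-0.6, -0.7, 0.5]
finger_gap: 0.0598
3.675 [ 0.5559 -0.1027  0.2503] [ 0.5   0.19 -0.46  1.66  0.09  1.31  0.04] [-0.6 -0.7  0.5] jaw [ 1.    0.01 -0.  ] tilt [-0.0003 -0.0006] 0.05981554116952711
(array([ 555.4, -100.1]), array([13.6, 43.7]), 0.9, 816, 0.12)
knob [(0.82, array([ 0.55414879, -0.09747678,  0.107     ])), (0.25, array([0.43596753, 0.00525383, 0.107     ]))] corner [(0.7, array([ 0.56980467, -0.1606226 ,  0.01      ]))]
```

View pics/w.png

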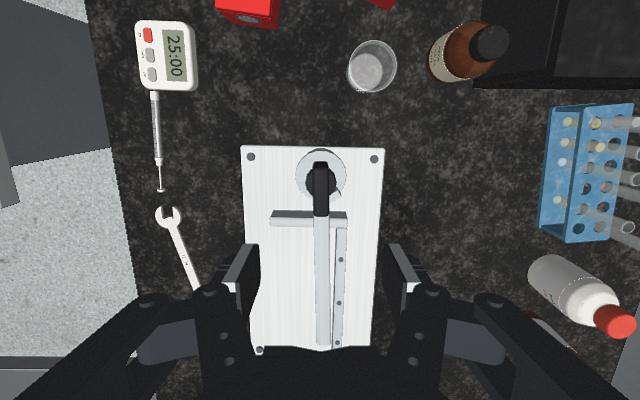

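The knob shows at pixel (320,178), with its bar over the fence and everything as expected. Next I descend and pinch it.

```bash
python3 -m pendant '[{"dx":-0.0005,"dy":0.0025,"dz":-0.04,"wx":0,"wy":0,"wz":0.5,"claw":0.6},{"dx":-0.0005,"dy":0.0025,"dz":-0.08,"wx":0,"wy":0,"wz":0.5,"claw":0.6},{"dx":-0.0005,"dy":0.0025,"dz":-0.11,"wx":0,"wy":0,"wz":0.5,"claw":0.6},{"dx":-0.0005,"dy":0.0025,"dz":-0.13,"wx":0,"wy":0,"wz":0.5,"claw":0.6},{"dx":-0.0005,"dy":0.0025,"dz":-0.14,"wx":0,"wy":0,"wz":0.5,"claw":0.6},{"dx":-0.0005,"dy":0.0025,"dz":-0.14,"wx":0,"wy":0,"wz":0.5,"claw":0.4},{"dx":-0.0005,"dy":0.0025,"dz":-0.14,"wx":0,"wy":0,"wz":0.5,"claw":0.2},{"dx":-0.0005,"dy":0.0025,"dz":-0.14,"wx":0,"wy":0,"wz":0.5,"claw":0},{"dx":-0.0005,"dy":0.0025,"dz":-0.14,"wx":0,"wy":0,"wz":0.5,"claw":0},{"dx":-0.0005,"dy":0.0025,"dz":-0.14,"wx":0,"wy":0,"wz":0.5,"claw":0},{"dx":-0.0005,"dy":0.0025,"dz":-0.14,"wx":0,"wy":0,"wz":0.5,"claw":0}]' 80
```

```text
time_s: 5.2
tool_pos: [0.5559, -0.0988, 0.1116]
ee_rot: [0.7, 0.714, -0.0, 0.0]
ft_force: [-3.9, 0.8, 5.2]
finger_gap: 0.0131
```

```bash
python3 -m pendant '[{"dx":-0.001,"dy":-0.001,"dz":0.004,"wx":0,"wy":0,"wz":0,"claw":0},{"dx":-0.001,"dy":-0.001,"dz":0.008,"wx":0,"wy":0,"wz":0,"claw":0},{"dx":-0.001,"dy":-0.001,"dz":0.012,"wx":0,"wy":0,"wz":0,"claw":0},{"dx":-0.001,"dy":-0.001,"dz":0.0125,"wx":0,"wy":0,"wz":0,"claw":0},{"dx":-0.001,"dy":-0.001,"dz":0.0125,"wx":0,"wy":0,"wz":0,"claw":0}]' 80
```

```text
time_s: 5.82
tool_pos: [0.5556, -0.0989, 0.1229]
ee_rot: [0.699, 0.715, 0.001, 0.0]
ft_force: [5.5, 2.8, -9.0]
finger_gap: 0.0126
```

```bash
python3 -m pendant '[{"dx":0,"dy":0,"dz":0.0005,"wx":0,"wy":0,"wz":3,"claw":0},{"dx":0,"dy":0,"dz":0.0005,"wx":0,"wy":0,"wz":8,"claw":0},{"dx":0,"dy":0,"dz":0.0005,"wx":0,"wy":0,"wz":14,"claw":0},{"dx":0,"dy":0,"dz":0.0005,"wx":0,"wy":0,"wz":20,"claw":0},{"dx":0,"dy":0,"dz":0.0005,"wx":0,"wy":0,"wz":26,"claw":0},{"dx":0,"dy":0,"dz":0.0005,"wx":0,"wy":0,"wz":32,"claw":0},{"dx":0,"dy":0,"dz":0.0005,"wx":0,"wy":0,"wz":38,"claw":0},{"dx":0,"dy":0,"dz":0.0005,"wx":0,"wy":0,"wz":44,"claw":0},{"dx":0,"dy":0,"dz":0.0005,"wx":0,"wy":0,"wz":50,"claw":0},{"dx":0,"dy":0,"dz":0.0005,"wx":0,"wy":0,"wz":56,"claw":0},{"dx":0,"dy":0,"dz":0.0005,"wx":0,"wy":0,"wz":62,"claw":0},{"dx":0,"dy":0,"dz":0.0005,"wx":0,"wy":0,"wz":66,"claw":0},{"dx":0,"dy":0,"dz":0.0005,"wx":0,"wy":0,"wz":68.5,"claw":0},{"dx":0,"dy":0,"dz":0.0005,"wx":0,"wy":0,"wz":68.5,"claw":0}]'
```

```text
time_s: 7.58
tool_pos: [0.5544, -0.0996, 0.1229]
ee_rot: [0.176, 0.984, 0.0, -0.0]
ft_force: [1.0, 0.5, -9.1]
finger_gap: 0.0127
```

```bash
python3 - <<'E'
from h import *
s=sense(); t=R.from_quat(s['ee_rot']).as_matrix(); print(np.degrees(np.arctan2(t[1,1],t[0,1])),s['tool_pos'],s['ft_force'],s['ft_torque'],s['joints'])
E
```

```text
69.69060241276685 [ 0.5544455  -0.09958597  0.12286229] [ 1.02400241  0.49400059 -9.1165197 ] [ 0.32532087 -0.44552755  0.03584646] [ 0.63815005  0.33043655 -0.63484475  1.80167514  0.21941145  1.08137167
  1.14135757]
```

```bash
python3 -m pendant '[{"dx":0,"dy":0,"dz":-0.004,"wx":0,"wy":0,"wz":0,"claw":0},{"dx":0,"dy":0,"dz":-0.008,"wx":0,"wy":0,"wz":0,"claw":0},{"dx":0,"dy":0,"dz":-0.012,"wx":0,"wy":0,"wz":0,"claw":0},{"dx":0,"dy":0,"dz":-0.012,"wx":0,"wy":0,"wz":0,"claw":0},{"dx":0,"dy":0,"dz":-0.012,"wx":0,"wy":0,"wz":0,"claw":0.4},{"dx":0,"dy":0,"dz":-0.012,"wx":0,"wy":0,"wz":0,"claw":0.5},{"dx":0,"dy":0,"dz":-0.012,"wx":0,"wy":0,"wz":0,"claw":0.6},{"dx":0,"dy":0,"dz":0.03,"wx":0,"wy":0,"wz":0,"claw":0.6},{"dx":0,"dy":0,"dz":0.08,"wx":0,"wy":0,"wz":0,"claw":0.6},{"dx":0,"dy":0,"dz":0.13,"wx":0,"wy":0,"wz":0,"claw":0.6},{"dx":0,"dy":0,"dz":0.13,"wx":0,"wy":0,"wz":-10,"claw":0.6},{"dx":0,"dy":0,"dz":0.13,"wx":0,"wy":0,"wz":-20,"claw":0.6},{"dx":0,"dy":0,"dz":0.13,"wx":0,"wy":0,"wz":-30,"claw":0.6},{"dx":0,"dy":0,"dz":0.13,"wx":0,"wy":0,"wz":-40,"claw":0.6},{"dx":0,"dy":0,"dz":0.13,"wx":0,"wy":0,"wz":-50,"claw":0.6},{"dx":0,"dy":0,"dz":0.13,"wx":0,"wy":0,"wz":-58,"claw":0.6},{"dx":0,"dy":0,"dz":0.13,"wx":0,"wy":0,"wz":-58,"claw":0.6},{"dx":0,"dy":0,"dz":0.13,"wx":0,"wy":0,"wz":-58,"claw":0.6}]'; python3 lk.py .555 -.1 .115 .14; python3 - <<'E'
from h import *
# bar height & plate fit from top
c=cam('top'); P=cloud(c); cv2.imwrite('pics/top1.png',c['pixels'])
box=lambda x0,x1,y0,y1:(P[...,0]>x0)&(P[...,0]<x1)&(P[...,1]>y0)&(P[...,1]<y1)
print('bar',rect(P,box(.63,.8,-.25,-.05),.065,.1))
for d in trace('top','cell_0'): print('cell',np.round(d['pixel']),rect(P,d['mask'],.045,.07))
E
```

```text
time_s: 9.82
tool_pos: [0.5549, -0.0996, 0.2534]
ee_rot: [0.63, 0.777, 0.0, 0.0]
ft_force: [0.1, 0.6, -0.9]
finger_gap: 0.0512
9.825 [ 0.5549 -0.0996  0.2534] [ 0.58  0.2  -0.55  1.65  0.11  1.32  0.22] [ 0.1  0.6 -0.9] jaw [0.979 0.206 0.   ] tilt [ 0.0001 -0.0001] 0.05119292812906807
(array([ 555.6, -100.3]), array([14.4, 44.2]), 69.2, 813, 0.1199)
knob [(0.55, array([ 0.55188659, -0.09865333,  0.107     ]))] corner [(0.55, array([ 0.56668254, -0.16910536,  0.01      ]))]
bar (array([0., 0.]), array([0., 0.]), -90.0, 0, nan)
cell [287. 188.] (array([609.5,  93. ]), array([40.1, 50.2]), 69.2, 277, 0.0568)
cell [296. 232.] (array([485.2,  69.3]), array([39.9, 50. ]), 82.8, 288, 0.0568)
cell [253. 179.] (array([660.1, 189.2]), array([39.5, 49.4]), -75.7, 262, 0.0565)
cell [256. 218.] (array([534. , 178.9]), array([40.6, 50.7]), 11.0, 300, 0.0616)
cell [233. 217.] (array([522.1, 235.1]), array([40.1, 50.3]), 12.1, 298, 0.0618)
cell [217. 227.] (array([510. , 292.1]), array([40.9, 50. ]), 12.1, 320, 0.0616)
  return _methods._mean(a, axis=axis, dtype=dtype,
  ret = ret.dtype.type(ret / rcount)
```

```bash
python3 - <<'E'
from h import *
def big(m):
    n,l,st,_=cv2.connectedComponentsWithStats(m.astype(np.uint8)); i=1+np.argmax(st[1:,4]); return l==i
for n in ['top','wrist']:
    c=cam(n); P=cloud(c)
    box=lambda x0,x1,y0,y1:(P[...,0]>x0)&(P[...,0]<x1)&(P[...,1]>y0)&(P[...,1]<y1)&(c['pixels'].min(-1)>110)
    if n=='top': print('plate',rect(P,big(box(.4,.68,-.45,0)&(P[...,2]>.005)&(P[...,2]<.05)),.005,.05))
    f=big(box(.45,.7,-.4,-.13)&(P[...,2]>.03)&(P[...,2]<.046))
    fe=f&(P[...,1]<-.19); print(n,'fence',rect(P,fe,.03,.046)); fe=f&(P[...,0]<.565)&(P[...,1]>-.19); print('stop',rect(P,fe,.03,.046))
E
python3 -m pendant '[{"dx":-0.004,"dy":0.05,"dz":0,"wx":0,"wy":0,"wz":0,"claw":0.75},{"dx":-0.008,"dy":0.1,"dz":0,"wx":0,"wy":0,"wz":0,"claw":0.75},{"dx":-0.012,"dy":0.15,"dz":0,"wx":0,"wy":0,"wz":0,"claw":0.75},{"dx":-0.016,"dy":0.2,"dz":0,"wx":0,"wy":0,"wz":0,"claw":0.75},{"dx":-0.02,"dy":0.25,"dz":0,"wx":0,"wy":0,"wz":0,"claw":0.75},{"dx":-0.021,"dy":0.278,"dz":0,"wx":0,"wy":0,"wz":0,"claw":0.75},{"dx":-0.021,"dy":0.278,"dz":0,"wx":0,"wy":0,"wz":0,"claw":0.75},{"dx":-0.021,"dy":0.278,"dz":0,"wx":0,"wy":0,"wz":0,"claw":0.75}]'
cat > cells.py <<'E'
from h import *
s=sense(); t=R.from_quat(s['ee_rot']).as_matrix(); p=np.array(s['tool_pos'])
print(round(s['time_s'],2),np.round(p,4),'yaw',np.round(np.degrees(np.arctan2(t[1,1],t[0,1])),2),np.round(s['joints'],2),round(s['finger_gap'],4))
c=cam('wrist'); P=cloud(c); cv2.imwrite('pics/w.png',c['pixels'])
for d in trace('wrist','cell_0'):
    px=c['pixels'][d['mask']]; red=(px[:,2].astype(int)-px[:,1]>60).mean()
    r=rect(P,d['mask'],.045,.075); print('cell',round(d['conf'],2),np.round(d['pixel']),'RED' if red>.4 else '',r,'shift mm',np.round(r[0]-p[:2]*1000,1))
E
python3 cells.py
```

```text
plate (array([ 545.6, -115.4]), array([ 75.9, 171.3]), -89.9, 1007, 0.0107)
top fence (array([ 578.1, -360.9]), array([ 7.1, 11.8]), -88.2, 14, 0.0386)
stop (array([0., 0.]), array([0., 0.]), -90.0, 0, nan)
wrist fence (array([ 579.7, -262.2]), array([ 11.9, 144.2]), -0.6, 890, 0.0362)
stop (array([ 531. , -159.1]), array([12.3, 68. ]), 89.4, 554, 0.0363)
time_s: 11.18
tool_pos: [0.5341, 0.1774, 0.2532]
ee_rot: [0.632, 0.775, -0.0, 0.0]
ft_force: [-0.1, -0.5, -0.3]
finger_gap: 0.0639
11.18 [0.5341 0.1774 0.2532] yaw 11.67 [ 0.23  0.23 -0.73  1.65  0.16  1.33 -0.32] 0.0639
cell 0.77 [322. 117.]  (array([522.2, 237. ]), array([39.7, 48.9]), 12.0, 2085, 0.0593) shift mm [-11.9  59.6]
cell 0.75 [322. 172.]  (array([534.7, 180.9]), array([39.9, 49.8]), 11.5, 1849, 0.0593) shift mm [0.6 3.5]
cell 0.67 [265. 245.] RED (array([485.2,  71.5]), array([40.3, 49.6]), 82.5, 1034, 0.0541) shift mm [ -48.9 -105.9]
cell 0.6 [322.  54.]  (array([510.1, 293.8]), array([40.1, 50.2]), 12.3, 2534, 0.0593) shift mm [-24.  116.4]
cell 0.58 [368. 252.] RED (array([609.8,  95. ]), array([39.8, 50.4]), 68.3, 1306, 0.0541) shift mm [ 75.7 -82.4]
cell 0.56 [433. 182.] RED (array([660.7, 191.4]), array([40.1, 50.4]), -75.6, 1817, 0.0541) shift mm [126.6  14. ]
  return _methods._mean(a, axis=axis, dtype=dtype,
  ret = ret.dtype.type(ret / rcount)
```

View pics/w.png

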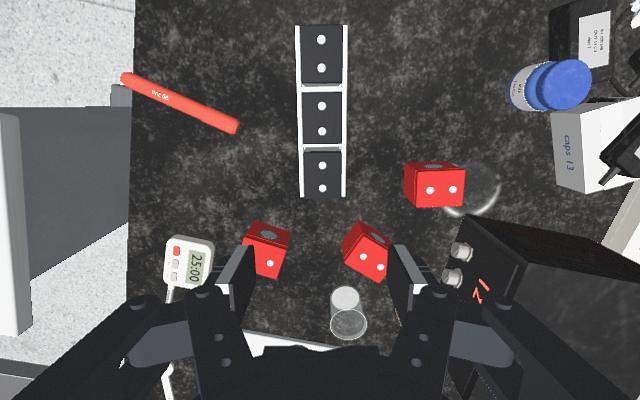

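The stand and its three black cells show at (322,172), (322,117) and (322,54), and the reds sit lower and to the right. I start with the nearest cell, at (322,172).

```bash
python3 -m pendant '[{"dx":0.0005,"dy":0.0025,"dz":-0.05,"wx":0,"wy":0,"wz":0,"claw":0.75},{"dx":0.0005,"dy":0.0025,"dz":-0.1,"wx":0,"wy":0,"wz":0,"claw":0.75},{"dx":0.0005,"dy":0.0025,"dz":-0.14,"wx":0,"wy":0,"wz":0,"claw":0.75},{"dx":0.0005,"dy":0.0025,"dz":-0.17,"wx":0,"wy":0,"wz":0,"claw":0.75},{"dx":0.0005,"dy":0.0025,"dz":-0.19,"wx":0,"wy":0,"wz":0,"claw":0.75},{"dx":0.0005,"dy":0.0025,"dz":-0.196,"wx":0,"wy":0,"wz":0,"claw":0.75},{"dx":0.0005,"dy":0.0025,"dz":-0.196,"wx":0,"wy":0,"wz":0,"claw":0.6},{"dx":0.0005,"dy":0.0025,"dz":-0.196,"wx":0,"wy":0,"wz":0,"claw":0.5},{"dx":0.0005,"dy":0.0025,"dz":-0.196,"wx":0,"wy":0,"wz":0,"claw":0.4},{"dx":0.0005,"dy":0.0025,"dz":-0.196,"wx":0,"wy":0,"wz":0,"claw":0.3},{"dx":0.0005,"dy":0.0025,"dz":-0.196,"wx":0,"wy":0,"wz":0,"claw":0.3}]' 50
```

```text
time_s: 12.65
tool_pos: [0.5352, 0.1812, 0.0586]
ee_rot: [0.631, 0.776, 0.001, 0.001]
ft_force: [-0.6, -1.1, 6.7]
finger_gap: 0.039
```

```bash
python3 -m pendant '[{"dx":0,"dy":0,"dz":0.004,"wx":0,"wy":0,"wz":0,"claw":0.3},{"dx":0,"dy":0,"dz":0.008,"wx":0,"wy":0,"wz":0,"claw":0.3},{"dx":0,"dy":0,"dz":0.012,"wx":0,"wy":0,"wz":0,"claw":0.3},{"dx":0,"dy":0,"dz":0.017,"wx":0,"wy":0,"wz":0,"claw":0.3},{"dx":0,"dy":0,"dz":0.022,"wx":0,"wy":0,"wz":0,"claw":0.3},{"dx":0,"dy":0,"dz":0.027,"wx":0,"wy":0,"wz":0,"claw":0.3},{"dx":0,"dy":0,"dz":0.032,"wx":0,"wy":0,"wz":0,"claw":0.3},{"dx":0,"dy":0,"dz":0.04,"wx":0,"wy":0,"wz":0,"claw":0.3},{"dx":0,"dy":0,"dz":0.05,"wx":0,"wy":0,"wz":0,"claw":0.3},{"dx":0,"dy":0,"dz":0.06,"wx":0,"wy":0,"wz":0,"claw":0.3},{"dx":0,"dy":0,"dz":0.07,"wx":0,"wy":0,"wz":0,"claw":0.3}]'; python3 - <<'E'
from h import *
c=cam('side'); cv2.imwrite('pics/s1.png',cv2.resize(c['pixels'][150:350,200:450],None,fx=2,fy=2))
s=sense(); print(s['tool_pos'],s['ft_force'],s['finger_gap'])
P=cloud(c)
print([(np.round(d['conf'],2),np.round(d['pixel']),np.round(np.percentile(P[d['mask']&(c['z_map']>0)][:,2],[3,97]),3),np.round(np.median(P[d['mask']],0),3)) for d in trace('side','cell_0')+trace('side','stand')])
E
```

```text
time_s: 14.02
tool_pos: [0.5344, 0.1809, 0.1282]
ee_rot: [0.631, 0.776, 0.0, 0.0]
ft_force: [0.7, -0.1, -1.6]
finger_gap: 0.0389
[0.53499897 0.18122625 0.12944252] [ 1.29773053  0.20636918 -0.06393681] 0.03901882312528224
[(np.float64(0.96), array([282., 287.]), array([0.026, 0.061]), array([0.503, 0.314, 0.054])), (np.float64(0.81), array([239., 258.]), array([0.004, 0.055]), array([0.654, 0.209, 0.037])), (np.float64(0.8), array([295., 235.]), array([0.075, 0.13 ]), array([0.528, 0.204, 0.108])), (np.float64(0.8), array([294., 269.]), array([0.027, 0.062]), array([0.513, 0.244, 0.058])), (np.float64(0.76), array([278., 244.]), array([-0.001,  0.056]), array([0.612, 0.113, 0.028])), (np.float64(0.57), array([340., 247.]), array([0.   , 0.055]), array([0.479, 0.09 , 0.034])), (np.float64(0.97), array([299., 306.]), array([0.001, 0.028]), array([0.501, 0.315, 0.017]))]
```

View pics/s1.png

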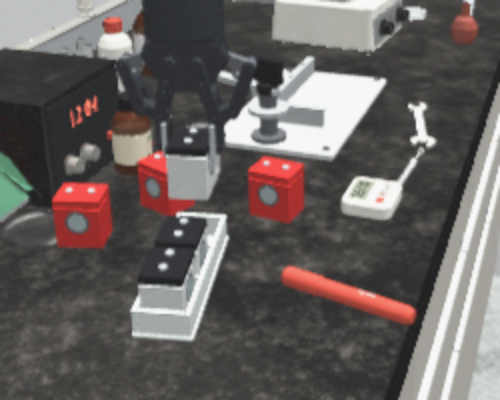

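The cell hangs upright at (190,165) in the crop, and the stand is standing undisturbed below it. Next I carry it high over the knob to the stage.

```bash
python3 -m pendant '[{"dx":0,"dy":0,"dz":0.04,"wx":0,"wy":0,"wz":0,"claw":0.3},{"dx":0,"dy":-0.02,"dz":0.08,"wx":0,"wy":0,"wz":0,"claw":0.3},{"dx":0,"dy":-0.06,"dz":0.085,"wx":0,"wy":0,"wz":-2,"claw":0.3},{"dx":0,"dy":-0.105,"dz":0.085,"wx":0,"wy":0,"wz":-4,"claw":0.3},{"dx":0,"dy":-0.15,"dz":0.085,"wx":0,"wy":0,"wz":-6,"claw":0.3},{"dx":0.005,"dy":-0.2,"dz":0.085,"wx":0,"wy":0,"wz":-8,"claw":0.3},{"dx":0.008,"dy":-0.25,"dz":0.085,"wx":0,"wy":0,"wz":-10,"claw":0.3},{"dx":0.01,"dy":-0.3,"dz":0.085,"wx":0,"wy":0,"wz":-12.3,"claw":0.3},{"dx":0.013,"dy":-0.35,"dz":0.085,"wx":0,"wy":0,"wz":-12.3,"claw":0.3},{"dx":0.013,"dy":-0.386,"dz":0.085,"wx":0,"wy":0,"wz":-12.3,"claw":0.3},{"dx":0.013,"dy":-0.386,"dz":0.04,"wx":0,"wy":0,"wz":-12.3,"claw":0.3},{"dx":0.013,"dy":-0.386,"dz":0,"wx":0,"wy":0,"wz":-12.3,"claw":0.3},{"dx":0.013,"dy":-0.386,"dz":-0.03,"wx":0,"wy":0,"wz":-12.3,"claw":0.3},{"dx":0.013,"dy":-0.386,"dz":-0.05,"wx":0,"wy":0,"wz":-12.3,"claw":0.3},{"dx":0.013,"dy":-0.386,"dz":-0.05,"wx":0,"wy":0,"wz":-12.3,"claw":0.3},{"dx":0.013,"dy":-0.386,"dz":-0.05,"wx":0,"wy":0,"wz":-12.3,"claw":0.3}]'
cat > st.py <<'E'
from h import *
s=sense(); t=R.from_quat(s['ee_rot']).as_matrix(); print(round(s['time_s'],2),np.round(s['tool_pos'],4),'yaw',round(np.degrees(np.arctan2(t[1,1],t[0,1])),2),'tilt',np.round(t[:2,2],4),'F',np.round(s['ft_force'],1),'T',np.round(s['ft_torque'],2),round(s['finger_gap'],4))
E
python3 st.py; python3 - <<'E'
from h import *
c=cam('wrist'); P=cloud(c); cv2.imwrite('pics/w3.png',c['pixels'])
c=cam('side'); cv2.imwrite('pics/s2.png',cv2.resize(c['pixels'][130:280,220:470],None,fx=3,fy=3))
P=cloud(c)
print([(np.round(d['conf'],2),np.round(d['pixel']),np.round(np.percentile(P[d['mask']&(c['z_map']>0)][:,2],[3,97]),3),np.round(np.median(P[d['mask']],0),3)) for d in trace('side','cell_0')])
E
```

```text
time_s: 16.18
tool_pos: [0.5481, -0.2053, 0.0784]
ee_rot: [0.711, 0.703, 0.0, 0.001]
ft_force: [-0.4, 0.7, -1.1]
finger_gap: 0.0387
16.18 [ 0.5481 -0.2053  0.0784] yaw -0.59 tilt [ 0.0014 -0.0005] F [-0.4  0.7 -1.1] T [ 0.04 -0.02 -0.02] 0.0387
[(np.float64(0.97), array([282., 288.]), array([0.027, 0.061]), array([0.504, 0.315, 0.054])), (np.float64(0.92), array([282., 240.]), array([0.001, 0.055]), array([0.6  , 0.109, 0.033])), (np.float64(0.85), array([347., 195.]), array([0.029, 0.082]), array([ 0.541, -0.181,  0.056])), (np.float64(0.73), array([294., 266.]), array([0.   , 0.061]), array([0.516, 0.242, 0.058])), (np.float64(0.7), array([338., 245.]), array([0.002, 0.055]), array([0.48 , 0.09 , 0.034])), (np.float64(0.56), array([243., 258.]), array([0.001, 0.055]), array([0.652, 0.209, 0.035]))]
```

View pics/w3.png

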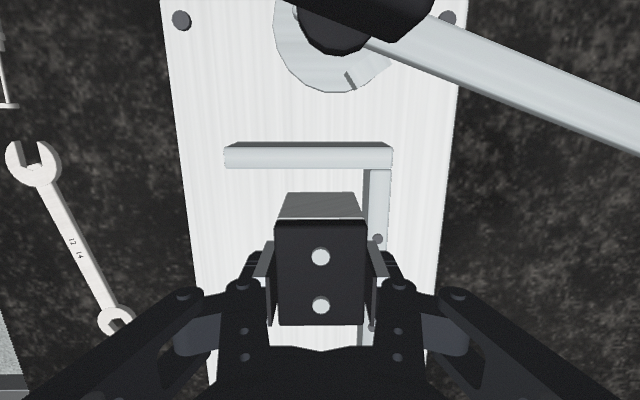

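The held cell is centred at (320,270), with the end stop at row 157 and the fence at column 378, both clear. Next I lower it and touch the fence.

```bash
python3 -m pendant '[{"dx":0,"dy":0,"dz":-0.007,"wx":0,"wy":0,"wz":0,"claw":0.3},{"dx":0,"dy":0,"dz":-0.0125,"wx":0,"wy":0,"wz":0,"claw":0.3},{"dx":0.003,"dy":0,"dz":-0.0125,"wx":0,"wy":0,"wz":0,"claw":0.3},{"dx":0.005,"dy":0,"dz":-0.0125,"wx":0,"wy":0,"wz":0,"claw":0.3},{"dx":0.006,"dy":0,"dz":-0.0125,"wx":0,"wy":0,"wz":0,"claw":0.3},{"dx":0.006,"dy":0,"dz":-0.0125,"wx":0,"wy":0,"wz":0,"claw":0.3}]'; python3 st.py
python3 -m pendant '[{"dx":0.0015,"dy":0,"dz":0,"wx":0,"wy":0,"wz":0,"claw":0.3},{"dx":0.0015,"dy":0,"dz":0,"wx":0,"wy":0,"wz":0,"claw":0.3},{"dx":0.0015,"dy":0,"dz":0,"wx":0,"wy":0,"wz":0,"claw":0.3}]'; python3 st.py
```

```text
time_s: 17.08
tool_pos: [0.5535, -0.205, 0.0648]
ee_rot: [0.711, 0.703, 0.0, 0.0]
ft_force: [1.2, 0.8, -1.6]
finger_gap: 0.0392
17.07 [ 0.5535 -0.205   0.0648] yaw -0.58 tilt [0.0001 0.    ] F [ 1.2  0.8 -1.6] T [-0.    0.01  0.03] 0.0392
time_s: 17.45
tool_pos: [0.5546, -0.2051, 0.0648]
ee_rot: [0.711, 0.703, -0.0, -0.0]
ft_force: [-1.7, 0.9, -1.5]
finger_gap: 0.0393
17.45 [ 0.5546 -0.2051  0.0648] yaw -0.6 tilt [-0.0004  0.    ] F [-1.7  0.9 -1.5] T [ 0.05  0.3  -0.06] 0.0393
```

```bash
python3 -m pendant '[{"dx":0.001,"dy":0,"dz":0,"wx":0,"wy":0,"wz":0,"claw":0.3},{"dx":0.001,"dy":0,"dz":0,"wx":0,"wy":0,"wz":0,"claw":0.3},{"dx":0.001,"dy":0,"dz":0,"wx":0,"wy":0,"wz":0,"claw":0.3}]'; python3 st.py
```

```text
time_s: 17.82
tool_pos: [0.5547, -0.2051, 0.0645]
ee_rot: [0.711, 0.703, -0.001, -0.001]
ft_force: [-5.7, 0.6, 0.9]
finger_gap: 0.0387
17.82 [ 0.5547 -0.2051  0.0645] yaw -0.61 tilt [-0.0024  0.0002] F [-5.7  0.6  0.9] T [ 0.08  1.26 -0.12] 0.0387
```

```bash
python3 -m pendant '[{"dx":-0.0008,"dy":0.004,"dz":0,"wx":0,"wy":0,"wz":0,"claw":0.3},{"dx":-0.0008,"dy":0.008,"dz":0,"wx":0,"wy":0,"wz":0,"claw":0.3},{"dx":-0.0008,"dy":0.012,"dz":0,"wx":0,"wy":0,"wz":0,"claw":0.3},{"dx":-0.0008,"dy":0.014,"dz":0,"wx":0,"wy":0,"wz":0,"claw":0.3},{"dx":-0.0008,"dy":0.014,"dz":0,"wx":0,"wy":0,"wz":0,"claw":0.3}]'; python3 st.py
python3 -m pendant '[{"dx":0,"dy":0.001,"dz":0,"wx":0,"wy":0,"wz":0,"claw":0.3},{"dx":0,"dy":0.002,"dz":0,"wx":0,"wy":0,"wz":0,"claw":0.3},{"dx":0,"dy":0.002,"dz":0,"wx":0,"wy":0,"wz":0,"claw":0.3}]'; python3 st.py
```

```text
time_s: 18.45
tool_pos: [0.5548, -0.1907, 0.0647]
ee_rot: [0.711, 0.704, -0.0, -0.0]
ft_force: [-4.3, 0.4, -0.3]
finger_gap: 0.0389
18.45 [ 0.5548 -0.1907  0.0647] yaw -0.57 tilt [-0.0007  0.0004] F [-4.3  0.4 -0.3] T [ 0.03  1.05 -0.12] 0.0389
time_s: 18.82
tool_pos: [0.5548, -0.1898, 0.0647]
ee_rot: [0.711, 0.703, -0.0, 0.0]
ft_force: [-4.3, -3.3, -2.7]
finger_gap: 0.0395
18.82 [ 0.5548 -0.1898  0.0647] yaw -0.63 tilt [-0.0003 -0.0006] F [-4.3 -3.3 -2.7] T [-0.73  1.03 -0.08] 0.0395
```

```bash
python3 -m pendant '[{"dx":0,"dy":0.0005,"dz":-0.0015,"wx":0,"wy":0,"wz":0,"claw":0.3},{"dx":0,"dy":0.0005,"dz":-0.002,"wx":0,"wy":0,"wz":0,"claw":0.3},{"dx":0,"dy":0.0005,"dz":-0.002,"wx":0,"wy":0,"wz":0,"claw":0.3}]'; python3 st.py
python3 -m pendant '[{"dx":0,"dy":0,"dz":0,"wx":0,"wy":0,"wz":0,"claw":0.5},{"dx":0,"dy":0,"dz":0,"wx":0,"wy":0,"wz":0,"claw":0.6},{"dx":0,"dy":0,"dz":0,"wx":0,"wy":0,"wz":0,"claw":0.65},{"dx":0,"dy":0,"dz":0.02,"wx":0,"wy":0,"wz":0,"claw":0.65},{"dx":0,"dy":0,"dz":0.07,"wx":0,"wy":0,"wz":0,"claw":0.65},{"dx":0,"dy":0,"dz":0.12,"wx":0,"wy":0,"wz":0,"claw":0.65},{"dx":0,"dy":0,"dz":0.17,"wx":0,"wy":0,"wz":0,"claw":0.65},{"dx":0,"dy":0,"dz":0.19,"wx":0,"wy":0,"wz":0,"claw":0.65},{"dx":0,"dy":0,"dz":0.19,"wx":0,"wy":0,"wz":0,"claw":0.65}]'
cat > row.py <<'E'
from h import *
c=cam('wrist'); P=cloud(c); cv2.imwrite('pics/w.png',c['pixels'])
s=sense(); print(np.round(s['tool_pos'],4))
box=lambda x0,x1,y0,y1:(P[...,0]>x0)&(P[...,0]<x1)&(P[...,1]>y0)&(P[...,1]<y1)&(c['z_map']>0)
a=-.6*np.pi/180; k=np.array([555.5,-100.2]); Rm=np.array([[np.cos(a),-np.sin(a)],[np.sin(a),np.cos(a)]]); org=k-Rm@[10,125]
for d in trace('wrist','cell_0'):
    r=rect(P,d['mask'],.045,.09)
    if r[0][1]<-150: print('cell',round(d['conf'],2),r,'stage',np.round(Rm.T@(r[0]-org),1),'yaw',r[2]+.6)
f=box(.568,.6,-.37,-.19)&(P[...,2]>.03)&(P[...,2]<.043)&(c['pixels'].min(-1)>90)
print('fence',rect(P,f,.03,.043))
f=box(.5,.565,-.175,-.145)&(P[...,2]>.03)&(P[...,2]<.043); print('stop',rect(P,f,.03,.043))
E
python3 row.py
```

```text
time_s: 19.2
tool_pos: [0.5549, -0.1898, 0.0637]
ee_rot: [0.711, 0.703, -0.001, 0.0]
ft_force: [-8.6, -4.5, 7.5]
finger_gap: 0.0391
19.2 [ 0.5549 -0.1898  0.0637] yaw -0.66 tilt [-0.0002 -0.0014] F [-8.6 -4.5  7.5] T [-0.75  1.92 -0.16] 0.0391
time_s: 20.32
tool_pos: [0.5561, -0.1885, 0.2559]
ee_rot: [0.711, 0.704, 0.001, 0.002]
ft_force: [0.5, -0.7, -0.3]
finger_gap: 0.0556
[ 0.5553 -0.1885  0.254 ]
cell 0.94 (array([ 554.6, -190.2]), array([38.8, 50.5]), 0.3, 1862, 0.0643) stage [10. 35.] yaw 0.8999999999999999
fence (array([ 579.6, -277.9]), array([ 12. , 175.8]), -0.7, 1293, 0.0362)
stop (array([ 532.2, -159.1]), array([12.3, 64.4]), 89.3, 741, 0.0362)
```

```bash
python3 -m pendant '[{"dx":-0.003,"dy":0.04,"dz":0,"wx":0,"wy":0,"wz":1.5,"claw":0.75},{"dx":-0.006,"dy":0.09,"dz":0,"wx":0,"wy":0,"wz":3,"claw":0.75},{"dx":-0.01,"dy":0.14,"dz":0,"wx":0,"wy":0,"wz":5,"claw":0.75},{"dx":-0.015,"dy":0.19,"dz":0,"wx":0,"wy":0,"wz":7,"claw":0.75},{"dx":-0.02,"dy":0.24,"dz":0,"wx":0,"wy":0,"wz":9,"claw":0.75},{"dx":-0.025,"dy":0.29,"dz":0,"wx":0,"wy":0,"wz":11,"claw":0.75},{"dx":-0.03,"dy":0.34,"dz":0,"wx":0,"wy":0,"wz":12.5,"claw":0.75},{"dx":-0.033,"dy":0.39,"dz":0,"wx":0,"wy":0,"wz":12.5,"claw":0.75},{"dx":-0.033,"dy":0.424,"dz":0,"wx":0,"wy":0,"wz":12.5,"claw":0.75},{"dx":-0.033,"dy":0.424,"dz":0,"wx":0,"wy":0,"wz":12.5,"claw":0.75},{"dx":-0.033,"dy":0.424,"dz":0,"wx":0,"wy":0,"wz":12.5,"claw":0.75}]'; python3 cells.py
```

```text
time_s: 21.8
tool_pos: [0.5214, 0.2351, 0.2519]
ee_rot: [0.63, 0.777, -0.001, -0.0]
ft_force: [-0.5, -0.8, -0.7]
finger_gap: 0.0639
21.8 [0.5214 0.2351 0.2519] yaw 11.94 [ 0.16  0.26 -0.78  1.62  0.19  1.34 -0.44] 0.0639
cell 0.92 [324. 115.]  (array([510.1, 293.9]), array([39.9, 48.8]), 12.2, 2070, 0.0593) shift mm [-11.3  58.8]
cell 0.88 [266. 289.] RED (array([489.4,  70.6]), array([41. , 41.6]), 82.6, 1122, 0.0542) shift mm [ -32.  -164.5]
cell 0.8 [322. 173.]  (array([522.1, 237.5]), array([39.4, 49.7]), 12.6, 1845, 0.0593) shift mm [0.7 2.4]
cell 0.75 [368. 295.] RED (array([609.7,  95.3]), array([40.4, 50. ]), 69.2, 1338, 0.0541) shift mm [  88.3 -139.8]
cell 0.37 [181. 287.]  (array([0., 0.]), array([0., 0.]), -90.0, 0, nan) shift mm [-521.4 -235.1]
  return _methods._mean(a, axis=axis, dtype=dtype,
  ret = ret.dtype.type(ret / rcount)
```

```bash
python3 -m pendant '[{"dx":0.0005,"dy":0.002,"dz":-0.05,"wx":0,"wy":0,"wz":0.2,"claw":0.75},{"dx":0.0005,"dy":0.002,"dz":-0.1,"wx":0,"wy":0,"wz":0.2,"claw":0.75},{"dx":0.0005,"dy":0.002,"dz":-0.14,"wx":0,"wy":0,"wz":0.2,"claw":0.75},{"dx":0.0005,"dy":0.002,"dz":-0.17,"wx":0,"wy":0,"wz":0.2,"claw":0.75},{"dx":0.0005,"dy":0.002,"dz":-0.188,"wx":0,"wy":0,"wz":0.2,"claw":0.75},{"dx":0.0005,"dy":0.002,"dz":-0.195,"wx":0,"wy":0,"wz":0.2,"claw":0.75},{"dx":0.0005,"dy":0.002,"dz":-0.195,"wx":0,"wy":0,"wz":0.2,"claw":0.6},{"dx":0.0005,"dy":0.002,"dz":-0.195,"wx":0,"wy":0,"wz":0.2,"claw":0.5},{"dx":0.0005,"dy":0.002,"dz":-0.195,"wx":0,"wy":0,"wz":0.2,"claw":0.4},{"dx":0.0005,"dy":0.002,"dz":-0.195,"wx":0,"wy":0,"wz":0.2,"claw":0.3},{"dx":0.0005,"dy":0.002,"dz":-0.195,"wx":0,"wy":0,"wz":0.2,"claw":0.3}]' 60; python3 st.py
python3 -m pendant '[{"dx":0,"dy":0,"dz":0.004,"wx":0,"wy":0,"wz":0,"claw":0.3},{"dx":0,"dy":0,"dz":0.008,"wx":0,"wy":0,"wz":0,"claw":0.3},{"dx":0,"dy":0,"dz":0.012,"wx":0,"wy":0,"wz":0,"claw":0.3},{"dx":0,"dy":0,"dz":0.017,"wx":0,"wy":0,"wz":0,"claw":0.3},{"dx":0,"dy":0,"dz":0.022,"wx":0,"wy":0,"wz":0,"claw":0.3},{"dx":0,"dy":0,"dz":0.027,"wx":0,"wy":0,"wz":0,"claw":0.3},{"dx":0,"dy":0,"dz":0.032,"wx":0,"wy":0,"wz":0,"claw":0.3},{"dx":0,"dy":0,"dz":0.04,"wx":0,"wy":0,"wz":0,"claw":0.3},{"dx":0,"dy":0,"dz":0.05,"wx":0,"wy":0,"wz":0,"claw":0.3},{"dx":0,"dy":0,"dz":0.06,"wx":0,"wy":0,"wz":0,"claw":0.3},{"dx":0,"dy":0,"dz":0.07,"wx":0,"wy":0,"wz":0,"claw":0.3}]'
cat > sd.py <<'E'
from h import *
c=cam('side'); P=cloud(c); cv2.imwrite('pics/s.png',cv2.resize(c['pixels'][130:350,200:450],None,fx=2.4,fy=2.4))
for d in trace('side','cell_0')+trace('side','stand'): 
    q=P[d['mask']&(c['z_map']>0)]; print(round(d['conf'],2),np.round(d['pixel']),'z',np.round(np.percentile(q[:,2],[3,97]),3),np.round(np.median(q,0),3))
E
python3 st.py; python3 sd.py
```

```text
time_s: 23.28
tool_pos: [0.5233, 0.2378, 0.0592]
ee_rot: [0.629, 0.778, 0.001, 0.001]
ft_force: [-1.3, -1.0, 5.7]
finger_gap: 0.0387
23.27 [0.5233 0.2378 0.0592] yaw 12.11 tilt [0.002  0.0005] F [-1.3 -1.   5.7] T [-0.15  0.17 -0.01] 0.0387
time_s: 24.65
tool_pos: [0.5226, 0.2374, 0.1287]
ee_rot: [0.629, 0.778, 0.0, 0.0]
ft_force: [-0.8, 0.7, -2.1]
finger_gap: 0.0386
24.65 [0.5226 0.2374 0.1287] yaw 12.11 tilt [0.0003 0.0001] F [-0.8  0.7 -2.1] T [ 0.01  0.03 -0.03] 0.0386
0.98 [289. 246.] z [0.076 0.13 ] [0.516 0.261 0.109]
0.76 [281. 286.] z [0.028 0.061] [0.504 0.313 0.055]
0.61 [240. 262.] z [0.002 0.055] [0.652 0.209 0.035]
0.56 [345. 196.] z [0.008 0.066] [ 0.543 -0.176  0.051]
0.39 [333. 186.] z [-0.003  0.12 ] [ 0.557 -0.093  0.093]
0.93 [298. 294.] z [-0.     0.028] [0.508 0.271 0.016]
```

```bash
python3 -m pendant '[{"dx":0,"dy":0,"dz":0.04,"wx":0,"wy":0,"wz":0,"claw":0.3},{"dx":0,"dy":-0.02,"dz":0.08,"wx":0,"wy":0,"wz":0,"claw":0.3},{"dx":0.002,"dy":-0.06,"dz":0.085,"wx":0,"wy":0,"wz":-2,"claw":0.3},{"dx":0.004,"dy":-0.11,"dz":0.085,"wx":0,"wy":0,"wz":-4,"claw":0.3},{"dx":0.007,"dy":-0.16,"dz":0.085,"wx":0,"wy":0,"wz":-6,"claw":0.3},{"dx":0.01,"dy":-0.21,"dz":0.085,"wx":0,"wy":0,"wz":-8,"claw":0.3},{"dx":0.013,"dy":-0.26,"dz":0.085,"wx":0,"wy":0,"wz":-10,"claw":0.3},{"dx":0.016,"dy":-0.31,"dz":0.085,"wx":0,"wy":0,"wz":-12,"claw":0.3},{"dx":0.02,"dy":-0.36,"dz":0.085,"wx":0,"wy":0,"wz":-12.7,"claw":0.3},{"dx":0.023,"dy":-0.41,"dz":0.085,"wx":0,"wy":0,"wz":-12.7,"claw":0.3},{"dx":0.0255,"dy":-0.46,"dz":0.085,"wx":0,"wy":0,"wz":-12.7,"claw":0.3},{"dx":0.0255,"dy":-0.4925,"dz":0.085,"wx":0,"wy":0,"wz":-12.7,"claw":0.3},{"dx":0.0255,"dy":-0.4925,"dz":0.04,"wx":0,"wy":0,"wz":-12.7,"claw":0.3},{"dx":0.0255,"dy":-0.4925,"dz":0,"wx":0,"wy":0,"wz":-12.7,"claw":0.3},{"dx":0.0255,"dy":-0.4925,"dz":-0.03,"wx":0,"wy":0,"wz":-12.7,"claw":0.3},{"dx":0.0255,"dy":-0.4925,"dz":-0.05,"wx":0,"wy":0,"wz":-12.7,"claw":0.3},{"dx":0.0255,"dy":-0.4925,"dz":-0.05,"wx":0,"wy":0,"wz":-12.7,"claw":0.3}]'; python3 st.py; python3 sd.py; python3 -c "
from h import *
c=cam('wrist');cv2.imwrite('pics/w5.png',c['pixels'])"
```

```text
time_s: 26.92
tool_pos: [0.5472, -0.2547, 0.0764]
ee_rot: [0.711, 0.703, -0.0, -0.001]
ft_force: [-0.9, -0.5, -1.4]
finger_gap: 0.0389
26.93 [ 0.5472 -0.2547  0.0764] yaw -0.59 tilt [-0.0025  0.0013] F [-0.9 -0.5 -1.4] T [ 0.02 -0.03  0.02] 0.0389
0.85 [337. 246.] z [0.004 0.055] [0.48  0.09  0.035]
0.79 [283. 288.] z [0.027 0.061] [0.504 0.315 0.054]
0.73 [240. 258.] z [-0.     0.055] [0.654 0.209 0.034]
0.67 [284. 240.] z [-0.001  0.055] [0.601 0.11  0.033]
0.66 [346. 196.] z [0.027 0.065] [ 0.542 -0.173  0.053]
0.52 [356. 184.] z [0.025 0.078] [ 0.536 -0.232  0.063]
0.67 [300. 289.] z [0.001 0.028] [0.511 0.246 0.016]
0.62 [304. 226.] z [0.003 0.056] [0.597 0.021 0.038]
```

View pics/w5.png

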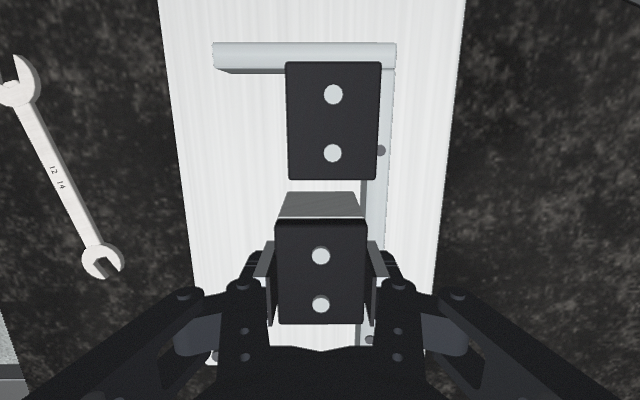

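The first cell sits in its corner at (333,120), and the second is held behind it at (320,270) with a gap. Next I lower it, touch the fence, then move along to its neighbour.

```bash
python3 -m pendant '[{"dx":0,"dy":0,"dz":-0.006,"wx":0,"wy":0,"wz":0,"claw":0.3},{"dx":0,"dy":0,"dz":-0.0115,"wx":0,"wy":0,"wz":0,"claw":0.3},{"dx":0.003,"dy":0,"dz":-0.0115,"wx":0,"wy":0,"wz":0,"claw":0.3},{"dx":0.006,"dy":0,"dz":-0.0115,"wx":0,"wy":0,"wz":0,"claw":0.3},{"dx":0.007,"dy":0,"dz":-0.0115,"wx":0,"wy":0,"wz":0,"claw":0.3},{"dx":0.008,"dy":0,"dz":-0.0115,"wx":0,"wy":0,"wz":0,"claw":0.3},{"dx":0.008,"dy":0,"dz":-0.0115,"wx":0,"wy":0,"wz":0,"claw":0.3}]'; python3 st.py
python3 -m pendant '[{"dx":0,"dy":0.004,"dz":0,"wx":0,"wy":0,"wz":0,"claw":0.3},{"dx":0,"dy":0.008,"dz":0,"wx":0,"wy":0,"wz":0,"claw":0.3},{"dx":0,"dy":0.012,"dz":0,"wx":0,"wy":0,"wz":0,"claw":0.3},{"dx":0,"dy":0.0135,"dz":0,"wx":0,"wy":0,"wz":0,"claw":0.3},{"dx":0,"dy":0.0135,"dz":0,"wx":0,"wy":0,"wz":0,"claw":0.3}]'; python3 st.py
```

```text
time_s: 28.0
tool_pos: [0.5544, -0.2552, 0.066]
ee_rot: [0.711, 0.703, -0.001, -0.001]
ft_force: [-7.7, 0.7, 1.6]
finger_gap: 0.0385
28.0 [ 0.5544 -0.2552  0.066 ] yaw -0.62 tilt [-0.0036  0.0003] F [-7.7  0.7  1.6] T [0.24 1.74 0.03] 0.0385
time_s: 28.62
tool_pos: [0.5545, -0.2424, 0.0658]
ee_rot: [0.711, 0.703, -0.001, -0.001]
ft_force: [-5.3, -2.6, -1.7]
finger_gap: 0.0386
28.62 [ 0.5545 -0.2424  0.0658] yaw -0.64 tilt [-0.003  -0.0005] F [-5.3 -2.6 -1.7] T [-0.4   1.32 -0.01] 0.0386
```

```bash
python3 -m pendant '[{"dx":0,"dy":0.001,"dz":0,"wx":0,"wy":0,"wz":0,"claw":0.3},{"dx":0,"dy":0.002,"dz":0,"wx":0,"wy":0,"wz":0,"claw":0.3},{"dx":0,"dy":0.002,"dz":0,"wx":0,"wy":0,"wz":0,"claw":0.3}]'; python3 st.py
```

```text
time_s: 29.0
tool_pos: [0.5545, -0.2406, 0.0658]
ee_rot: [0.711, 0.703, -0.001, -0.001]
ft_force: [-5.7, -2.9, -2.0]
finger_gap: 0.0388
29.0 [ 0.5545 -0.2406  0.0658] yaw -0.65 tilt [-0.0029 -0.0007] F [-5.7 -2.9 -2. ] T [-0.5   1.24  0.03] 0.0388
```

```bash
python3 -m pendant '[{"dx":0,"dy":0.001,"dz":0,"wx":0,"wy":0,"wz":0,"claw":0.3},{"dx":0,"dy":0.0015,"dz":0,"wx":0,"wy":0,"wz":0,"claw":0.3},{"dx":0,"dy":0.0015,"dz":0,"wx":0,"wy":0,"wz":0,"claw":0.3}]'; python3 st.py
```

```text
time_s: 29.38
tool_pos: [0.5545, -0.24, 0.0658]
ee_rot: [0.711, 0.703, -0.002, -0.0]
ft_force: [-5.0, -4.7, -2.8]
finger_gap: 0.039
29.38 [ 0.5545 -0.24    0.0658] yaw -0.68 tilt [-0.0027 -0.0016] F [-5.  -4.7 -2.8] T [-0.98  1.16  0.11] 0.039
```

```bash
python3 -m pendant '[{"dx":0,"dy":0.0005,"dz":-0.0015,"wx":0,"wy":0,"wz":0,"claw":0.3},{"dx":0,"dy":0.0005,"dz":-0.003,"wx":0,"wy":0,"wz":0,"claw":0.3},{"dx":0,"dy":0.0005,"dz":-0.003,"wx":0,"wy":0,"wz":0,"claw":0.3}]'; python3 st.py
python3 -m pendant '[{"dx":0,"dy":0,"dz":0,"wx":0,"wy":0,"wz":0,"claw":0.5},{"dx":0,"dy":0,"dz":0,"wx":0,"wy":0,"wz":0,"claw":0.6},{"dx":0,"dy":0,"dz":0,"wx":0,"wy":0,"wz":0,"claw":0.65},{"dx":0,"dy":0,"dz":0.02,"wx":0,"wy":0,"wz":0,"claw":0.65},{"dx":0,"dy":0,"dz":0.07,"wx":0,"wy":0,"wz":0,"claw":0.65},{"dx":0,"dy":0,"dz":0.12,"wx":0,"wy":0,"wz":0,"claw":0.65},{"dx":0,"dy":0,"dz":0.17,"wx":0,"wy":0,"wz":0,"claw":0.65},{"dx":0,"dy":0,"dz":0.19,"wx":0,"wy":0,"wz":0,"claw":0.65},{"dx":0,"dy":0,"dz":0.19,"wx":0,"wy":0,"wz":0,"claw":0.65}]'; python3 row.py
```

```text
time_s: 29.75
tool_pos: [0.5545, -0.2399, 0.0642]
ee_rot: [0.711, 0.703, -0.002, 0.0]
ft_force: [-10.2, -3.7, 11.2]
finger_gap: 0.039
29.75 [ 0.5545 -0.2399  0.0642] yaw -0.7 tilt [-0.0026 -0.0027] F [-10.2  -3.7  11.2] T [-0.88  2.44  0.1 ] 0.039
time_s: 30.88
tool_pos: [0.5571, -0.2375, 0.2565]
ee_rot: [0.711, 0.704, 0.001, 0.002]
ft_force: [-0.1, 0.5, -0.4]
finger_gap: 0.0556
[ 0.5564 -0.2375  0.2545]
cell 0.97 (array([ 554.6, -190.5]), array([39.6, 50.3]), -1.4, 2069, 0.0643) stage [10.  34.7] yaw -0.7999999999999999
cell 0.84 (array([ 554.2, -240.1]), array([39.5, 48.6]), -1.8, 1745, 0.0643) stage [ 10.2 -14.9] yaw -1.2000000000000002
fence (array([ 579.6, -277.5]), array([ 12.1, 174. ]), -0.6, 1413, 0.0362)
stop (array([ 532.3, -158.9]), array([11.1, 64.5]), 89.5, 739, 0.0362)
```

```bash
python3 -m pendant '[{"dx":-0.003,"dy":0.05,"dz":0,"wx":0,"wy":0,"wz":1.5,"claw":0.75},{"dx":-0.006,"dy":0.1,"dz":0,"wx":0,"wy":0,"wz":3,"claw":0.75},{"dx":-0.01,"dy":0.15,"dz":0,"wx":0,"wy":0,"wz":5,"claw":0.75},{"dx":-0.015,"dy":0.2,"dz":0,"wx":0,"wy":0,"wz":7,"claw":0.75},{"dx":-0.02,"dy":0.25,"dz":0,"wx":0,"wy":0,"wz":9,"claw":0.75},{"dx":-0.025,"dy":0.3,"dz":0,"wx":0,"wy":0,"wz":11,"claw":0.75},{"dx":-0.03,"dy":0.35,"dz":0,"wx":0,"wy":0,"wz":12.6,"claw":0.75},{"dx":-0.035,"dy":0.4,"dz":0,"wx":0,"wy":0,"wz":12.6,"claw":0.75},{"dx":-0.04,"dy":0.45,"dz":0,"wx":0,"wy":0,"wz":12.6,"claw":0.75},{"dx":-0.046,"dy":0.5,"dz":0,"wx":0,"wy":0,"wz":12.6,"claw":0.75},{"dx":-0.046,"dy":0.531,"dz":0,"wx":0,"wy":0,"wz":12.6,"claw":0.75},{"dx":-0.046,"dy":0.531,"dz":0,"wx":0,"wy":0,"wz":12.6,"claw":0.75},{"dx":-0.046,"dy":0.531,"dz":0,"wx":0,"wy":0,"wz":12.6,"claw":0.75}]'; python3 cells.py 2>/dev/null
```

```text
time_s: 32.6
tool_pos: [0.5099, 0.2924, 0.2523]
ee_rot: [0.629, 0.777, -0.001, -0.0]
ft_force: [0.5, -0.9, -0.1]
finger_gap: 0.0644
32.6 [0.5099 0.2924 0.2523] yaw 11.99 [ 0.08  0.31 -0.82  1.58  0.23  1.35 -0.56] 0.0644
cell 0.85 [320. 173.]  (array([509.8, 293.8]), array([39.2, 50.5]), 12.9, 1842, 0.0593) shift mm [-0.1  1.4]
cell 0.71 [438. 265.] RED (array([670.1, 204.7]), array([20., 23.]), -75.3, 271, 0.0538) shift mm [160.2 -87.7]
cell 0.64 [266. 327.] RED (array([485.2,  71.4]), array([41.2, 49.7]), 82.2, 902, 0.0541) shift mm [ -24.7 -221. ]
cell 0.61 [364. 331.] RED (array([610. ,  95.1]), array([40.8, 50.9]), 69.3, 833, 0.0539) shift mm [ 100.1 -197.3]
```

```bash
python3 -m pendant '[{"dx":0,"dy":0.0015,"dz":-0.05,"wx":0,"wy":0,"wz":0.2,"claw":0.75},{"dx":0,"dy":0.0015,"dz":-0.1,"wx":0,"wy":0,"wz":0.2,"claw":0.75},{"dx":0,"dy":0.0015,"dz":-0.14,"wx":0,"wy":0,"wz":0.2,"claw":0.75},{"dx":0,"dy":0.0015,"dz":-0.17,"wx":0,"wy":0,"wz":0.2,"claw":0.75},{"dx":0,"dy":0.0015,"dz":-0.188,"wx":0,"wy":0,"wz":0.2,"claw":0.75},{"dx":0,"dy":0.0015,"dz":-0.195,"wx":0,"wy":0,"wz":0.2,"claw":0.75},{"dx":0,"dy":0.0015,"dz":-0.195,"wx":0,"wy":0,"wz":0.2,"claw":0.6},{"dx":0,"dy":0.0015,"dz":-0.195,"wx":0,"wy":0,"wz":0.2,"claw":0.5},{"dx":0,"dy":0.0015,"dz":-0.195,"wx":0,"wy":0,"wz":0.2,"claw":0.4},{"dx":0,"dy":0.0015,"dz":-0.195,"wx":0,"wy":0,"wz":0.2,"claw":0.3},{"dx":0,"dy":0.0015,"dz":-0.195,"wx":0,"wy":0,"wz":0.2,"claw":0.3}]' 60; python3 st.py
python3 -m pendant '[{"dx":0,"dy":0,"dz":0.003,"wx":0,"wy":0,"wz":0,"claw":0.3},{"dx":0,"dy":0,"dz":0.007,"wx":0,"wy":0,"wz":0,"claw":0.3},{"dx":0,"dy":0,"dz":0.011,"wx":0,"wy":0,"wz":0,"claw":0.3},{"dx":0,"dy":0,"dz":0.011,"wx":0,"wy":0,"wz":0,"claw":0.3}]'; python3 st.py; python3 sd.py
```

```text
time_s: 34.08
tool_pos: [0.5107, 0.2954, 0.0597]
ee_rot: [0.628, 0.778, 0.001, 0.001]
ft_force: [-1.2, -1.0, 7.0]
finger_gap: 0.0388
34.08 [0.5107 0.2954 0.0597] yaw 12.21 tilt [0.0019 0.0007] F [-1.2 -1.   7. ] T [-0.18  0.12 -0.06] 0.0388
time_s: 34.58
tool_pos: [0.5102, 0.295, 0.0697]
ee_rot: [0.628, 0.778, 0.0, 0.0]
ft_force: [-0.5, 0.6, -2.5]
finger_gap: 0.0387
34.58 [0.5102 0.295  0.0697] yaw 12.2 tilt [0.0005 0.0002] F [-0.5  0.6 -2.5] T [-0.01  0.03 -0.01] 0.0387
0.95 [281. 289.] z [0.026 0.07 ] [0.506 0.317 0.057]
0.84 [340. 246.] z [-0.     0.055] [0.479 0.09  0.034]
0.65 [354. 184.] z [0.007 0.066] [ 0.535 -0.239  0.059]
0.5 [347. 194.] z [0.03  0.065] [ 0.54  -0.17   0.052]
0.4 [279. 252.] z [-0.001  0.009] [0.604 0.119 0.004]
0.69 [296. 306.] z [-0.001  0.028] [0.5   0.308 0.016]
```

```bash
python3 -m pendant '[{"dx":0,"dy":0,"dz":0.005,"wx":0,"wy":0,"wz":0,"claw":0.3},{"dx":0,"dy":0,"dz":0.01,"wx":0,"wy":0,"wz":0,"claw":0.3},{"dx":0,"dy":0,"dz":0.015,"wx":0,"wy":0,"wz":0,"claw":0.3},{"dx":0,"dy":0,"dz":0.02,"wx":0,"wy":0,"wz":0,"claw":0.3},{"dx":0,"dy":0,"dz":0.03,"wx":0,"wy":0,"wz":0,"claw":0.3},{"dx":0,"dy":0,"dz":0.06,"wx":0,"wy":0,"wz":0,"claw":0.3},{"dx":0,"dy":0,"dz":0.1,"wx":0,"wy":0,"wz":0,"claw":0.3},{"dx":0,"dy":0,"dz":0.14,"wx":0,"wy":0,"wz":0,"claw":0.3}]'; python3 st.py; python3 sd.py
python3 -m pendant '[{"dx":0.002,"dy":-0.03,"dz":0,"wx":0,"wy":0,"wz":-1,"claw":0.3},{"dx":0.004,"dy":-0.07,"dz":0,"wx":0,"wy":0,"wz":-2,"claw":0.3},{"dx":0.006,"dy":-0.12,"dz":0,"wx":0,"wy":0,"wz":-4,"claw":0.3},{"dx":0.01,"dy":-0.17,"dz":0,"wx":0,"wy":0,"wz":-6,"claw":0.3},{"dx":0.014,"dy":-0.22,"dz":0,"wx":0,"wy":0,"wz":-8,"claw":0.3},{"dx":0.018,"dy":-0.27,"dz":0,"wx":0,"wy":0,"wz":-10,"claw":0.3},{"dx":0.022,"dy":-0.32,"dz":0,"wx":0,"wy":0,"wz":-12,"claw":0.3},{"dx":0.026,"dy":-0.37,"dz":0,"wx":0,"wy":0,"wz":-12.8,"claw":0.3},{"dx":0.03,"dy":-0.42,"dz":0,"wx":0,"wy":0,"wz":-12.8,"claw":0.3},{"dx":0.034,"dy":-0.47,"dz":0,"wx":0,"wy":0,"wz":-12.8,"claw":0.3},{"dx":0.0375,"dy":-0.52,"dz":0,"wx":0,"wy":0,"wz":-12.8,"claw":0.3},{"dx":0.0375,"dy":-0.57,"dz":0,"wx":0,"wy":0,"wz":-12.8,"claw":0.3},{"dx":0.0375,"dy":-0.6,"dz":0,"wx":0,"wy":0,"wz":-12.8,"claw":0.3},{"dx":0.0375,"dy":-0.6,"dz":-0.04,"wx":0,"wy":0,"wz":-12.8,"claw":0.3},{"dx":0.0375,"dy":-0.6,"dz":-0.08,"wx":0,"wy":0,"wz":-12.8,"claw":0.3},{"dx":0.0375,"dy":-0.6,"dz":-0.11,"wx":0,"wy":0,"wz":-12.8,"claw":0.3},{"dx":0.0375,"dy":-0.6,"dz":-0.13,"wx":0,"wy":0,"wz":-12.8,"claw":0.3},{"dx":0.0375,"dy":-0.6,"dz":-0.13,"wx":0,"wy":0,"wz":-12.8,"claw":0.3}]'; python3 st.py; python3 sd.py;  python3 -c "
from h import *
c=cam('wrist');cv2.imwrite('pics/w6.png',c['pixels'])"
```

```text
time_s: 35.72
tool_pos: [0.5098, 0.2949, 0.2111]
ee_rot: [0.628, 0.778, 0.0, -0.0]
ft_force: [1.0, -0.2, -2.5]
finger_gap: 0.0387
35.73 [0.5098 0.2949 0.2111] yaw 12.22 tilt [0.0001 0.0001] F [ 1.  -0.2 -2.5] T [-0.03 -0.04  0.04] 0.0387
0.98 [275. 218.] z [0.158 0.211] [0.503 0.317 0.189]
0.87 [284. 246.] z [-0.     0.047] [0.594 0.113 0.023]
0.77 [347. 194.] z [0.035 0.065] [ 0.543 -0.174  0.056]
0.71 [339. 246.] z [0.001 0.055] [0.479 0.09  0.034]
0.6 [354. 186.] z [0.014 0.066] [ 0.535 -0.238  0.062]
0.55 [240. 259.] z [0.002 0.055] [0.653 0.209 0.036]
0.94 [292. 291.] z [0.001 0.028] [0.519 0.267 0.015]
time_s: 38.12
tool_pos: [0.5464, -0.3046, 0.0774]
ee_rot: [0.711, 0.703, -0.0, -0.002]
ft_force: [-0.2, 0.3, -1.9]
finger_gap: 0.039
38.12 [ 0.5464 -0.3046  0.0774] yaw -0.58 tilt [-0.0031  0.0018] F [-0.2  0.3 -1.9] T [ 0.05  0.01 -0.05] 0.039
0.84 [282. 239.] z [-0.002  0.055] [0.6   0.109 0.032]
0.79 [241. 258.] z [0.002 0.055] [0.653 0.209 0.035]
0.72 [361. 177.] z [0.023 0.078] [ 0.536 -0.282  0.062]
0.61 [348. 196.] z [0.036 0.069] [ 0.543 -0.171  0.057]
0.61 [338. 248.] z [-0.001  0.055] [0.48  0.09  0.033]
0.5 [357. 184.] z [0.016 0.065] [ 0.535 -0.238  0.06 ]
0.94 [298. 304.] z [0.002 0.028] [0.486 0.31  0.015]
```

View pics/w6.png

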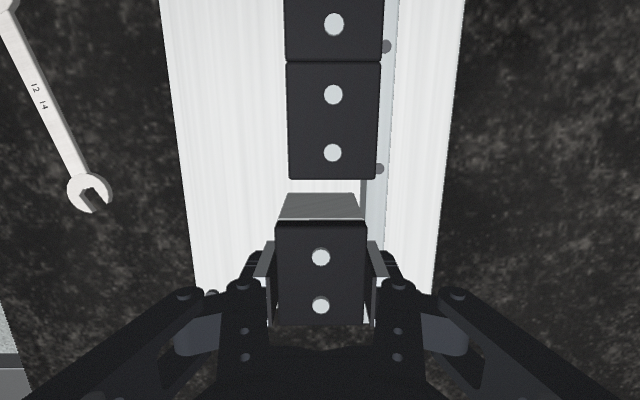

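Cells 1 and 2 form a closed row at (334,90), and the third is held upright at (320,270) behind them.

```bash
python3 -m pendant '[{"dx":0,"dy":0,"dz":-0.006,"wx":0,"wy":0,"wz":0,"claw":0.3},{"dx":0,"dy":0,"dz":-0.0115,"wx":0,"wy":0,"wz":0,"claw":0.3},{"dx":0.003,"dy":0,"dz":-0.0115,"wx":0,"wy":0,"wz":0,"claw":0.3},{"dx":0.006,"dy":0,"dz":-0.0115,"wx":0,"wy":0,"wz":0,"claw":0.3},{"dx":0.007,"dy":0,"dz":-0.0115,"wx":0,"wy":0,"wz":0,"claw":0.3},{"dx":0.008,"dy":0,"dz":-0.0115,"wx":0,"wy":0,"wz":0,"claw":0.3},{"dx":0.008,"dy":0,"dz":-0.0115,"wx":0,"wy":0,"wz":0,"claw":0.3}]'; python3 st.py
python3 -m pendant '[{"dx":0,"dy":0.004,"dz":0,"wx":0,"wy":0,"wz":0,"claw":0.3},{"dx":0,"dy":0.008,"dz":0,"wx":0,"wy":0,"wz":0,"claw":0.3},{"dx":0,"dy":0.012,"dz":0,"wx":0,"wy":0,"wz":0,"claw":0.3},{"dx":0,"dy":0.0145,"dz":0,"wx":0,"wy":0,"wz":0,"claw":0.3},{"dx":0,"dy":0.0145,"dz":0,"wx":0,"wy":0,"wz":0,"claw":0.3}]'; python3 st.py;  python3 -m pendant '[{"dx":0,"dy":0.0007,"dz":0,"wx":0,"wy":0,"wz":0,"claw":0.3},{"dx":0,"dy":0.0015,"dz":0,"wx":0,"wy":0,"wz":0,"claw":0.3},{"dx":0,"dy":0.0015,"dz":0,"wx":0,"wy":0,"wz":0,"claw":0.3}]'; python3 st.py
```

```text
time_s: 39.2
tool_pos: [0.5539, -0.3052, 0.0675]
ee_rot: [0.711, 0.703, -0.001, -0.001]
ft_force: [-8.1, 0.6, 1.5]
finger_gap: 0.039
39.2 [ 0.5539 -0.3052  0.0675] yaw -0.62 tilt [-0.0036  0.0005] F [-8.1  0.6  1.5] T [ 0.26  1.67 -0.01] 0.039
time_s: 39.83
tool_pos: [0.554, -0.2914, 0.0674]
ee_rot: [0.711, 0.703, -0.001, -0.001]
ft_force: [-6.0, -1.0, -1.0]
finger_gap: 0.0388
39.83 [ 0.554  -0.2914  0.0674] yaw -0.64 tilt [-0.0029 -0.0005] F [-6. -1. -1.] T [-0.3   1.33  0.  ] 0.0388
time_s: 40.2
tool_pos: [0.554, -0.2902, 0.0674]
ee_rot: [0.711, 0.703, -0.001, -0.001]
ft_force: [-4.8, -2.4, -1.8]
finger_gap: 0.0386
40.2 [ 0.554  -0.2902  0.0674] yaw -0.66 tilt [-0.0027 -0.0008] F [-4.8 -2.4 -1.8] T [-0.59  1.3   0.  ] 0.0386
```

```bash
python3 -m pendant '[{"dx":0,"dy":0.0007,"dz":0,"wx":0,"wy":0,"wz":0,"claw":0.3},{"dx":0,"dy":0.0015,"dz":0,"wx":0,"wy":0,"wz":0,"claw":0.3},{"dx":0,"dy":0.0015,"dz":0,"wx":0,"wy":0,"wz":0,"claw":0.3}]'; python3 st.py;  python3 -m pendant '[{"dx":0,"dy":0.0005,"dz":-0.0015,"wx":0,"wy":0,"wz":0,"claw":0.3},{"dx":0,"dy":0.001,"dz":-0.003,"wx":0,"wy":0,"wz":0,"claw":0.3},{"dx":0,"dy":0.001,"dz":-0.004,"wx":0,"wy":0,"wz":0,"claw":0.3},{"dx":0,"dy":0.001,"dz":-0.004,"wx":0,"wy":0,"wz":0,"claw":0.3}]'; python3 st.py
```

```text
time_s: 40.58
tool_pos: [0.554, -0.2891, 0.0674]
ee_rot: [0.711, 0.703, -0.001, -0.0]
ft_force: [-4.4, -2.7, -2.6]
finger_gap: 0.0389
40.58 [ 0.554  -0.2891  0.0674] yaw -0.67 tilt [-0.0026 -0.0012] F [-4.4 -2.7 -2.6] T [-0.8   1.19  0.06] 0.0389
time_s: 41.08
tool_pos: [0.554, -0.2891, 0.0648]
ee_rot: [0.711, 0.703, -0.002, 0.0]
ft_force: [-9.5, -5.0, 10.0]
finger_gap: 0.0391
41.08 [ 0.554  -0.2891  0.0648] yaw -0.7 tilt [-0.0023 -0.0028] F [-9.5 -5.  10. ] T [-0.83  2.23  0.11] 0.0391
```

Contact is made on all three sides. I release and rise.

```bash
python3 -m pendant '[{"dx":0,"dy":0,"dz":0,"wx":0,"wy":0,"wz":0,"claw":0.5},{"dx":0,"dy":0,"dz":0,"wx":0,"wy":0,"wz":0,"claw":0.6},{"dx":0,"dy":0,"dz":0,"wx":0,"wy":0,"wz":0,"claw":0.65},{"dx":0,"dy":0,"dz":0.02,"wx":0,"wy":0,"wz":0,"claw":0.65},{"dx":0,"dy":0,"dz":0.07,"wx":0,"wy":0,"wz":0,"claw":0.65},{"dx":0,"dy":0,"dz":0.12,"wx":0,"wy":0,"wz":0,"claw":0.65},{"dx":0,"dy":0,"dz":0.17,"wx":0,"wy":0,"wz":0,"claw":0.65},{"dx":0,"dy":0,"dz":0.19,"wx":0,"wy":0,"wz":0,"claw":0.65},{"dx":0,"dy":0,"dz":0.19,"wx":0,"wy":0,"wz":0,"claw":0.65},{"dx":0,"dy":0,"dz":0.19,"wx":0,"wy":0,"wz":0,"claw":0.65}]'; python3 row.py; python3 sd.py
```

```text
time_s: 42.32
tool_pos: [0.5549, -0.2864, 0.2524]
ee_rot: [0.711, 0.703, -0.0, -0.001]
ft_force: [-1.1, -1.0, -1.1]
finger_gap: 0.0548
[ 0.5548 -0.2863  0.252 ]
cell 0.66 (array([ 554. , -240.4]), array([40.1, 51.2]), -0.6, 2141, 0.0643) stage [ 10.  -15.2] yaw 0.0
cell 0.62 (array([ 554.6, -190.2]), array([40. , 49.3]), -0.6, 2380, 0.0643) stage [10. 35.] yaw 0.0
cell 0.62 (array([ 553.5, -289.6]), array([39.8, 50.1]), -0.2, 1785, 0.0643) stage [ 10.  -64.4] yaw 0.39999999999999997
fence (array([ 579.6, -278.1]), array([ 12.1, 175. ]), -0.6, 1550, 0.0363)
stop (array([ 532.1, -159.5]), array([11.6, 64. ]), 89.5, 714, 0.0362)
0.93 [243. 259.] z [0.004 0.055] [0.652 0.208 0.036]
0.91 [339. 249.] z [0.002 0.055] [0.481 0.09  0.034]
0.75 [344. 196.] z [0.031 0.066] [ 0.542 -0.172  0.053]
0.71 [280. 241.] z [0.002 0.055] [0.601 0.11  0.034]
0.61 [356. 185.] z [0.01  0.066] [ 0.535 -0.237  0.059]
0.57 [361. 179.] z [0.012 0.065] [ 0.534 -0.289  0.058]
0.82 [299. 308.] z [0.002 0.028] [0.486 0.31  0.015]
```

View pics/w.png

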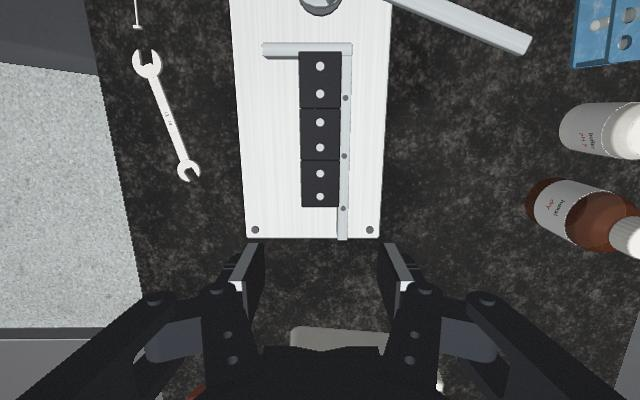

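The three cells form a closed row at (320,65–195), flush with the fence. Next I go to the knob with the jaws turned to 69.5°.

```bash
python3 -m pendant '[{"dx":0,"dy":0.03,"dz":0,"wx":0,"wy":0,"wz":8,"claw":0.6},{"dx":0,"dy":0.06,"dz":0,"wx":0,"wy":0,"wz":17,"claw":0.6},{"dx":0,"dy":0.1,"dz":0,"wx":0,"wy":0,"wz":26,"claw":0.6},{"dx":0,"dy":0.14,"dz":0,"wx":0,"wy":0,"wz":35,"claw":0.6},{"dx":0,"dy":0.17,"dz":0,"wx":0,"wy":0,"wz":44,"claw":0.6},{"dx":0,"dy":0.186,"dz":0,"wx":0,"wy":0,"wz":53,"claw":0.6},{"dx":0,"dy":0.186,"dz":0,"wx":0,"wy":0,"wz":62,"claw":0.6},{"dx":0,"dy":0.186,"dz":0,"wx":0,"wy":0,"wz":70,"claw":0.6},{"dx":0,"dy":0.186,"dz":0,"wx":0,"wy":0,"wz":70,"claw":0.6},{"dx":0,"dy":0.186,"dz":0,"wx":0,"wy":0,"wz":70,"claw":0.6},{"dx":0,"dy":0.186,"dz":0,"wx":0,"wy":0,"wz":70,"claw":0.6}]' 80; python3 lk.py .555 -.1 .115 .14; python3 st.py
```

```text
time_s: 43.95
tool_pos: [0.5555, -0.1006, 0.2537]
ee_rot: [0.18, 0.984, 0.0, -0.0]
ft_force: [-0.2, 0.0, 1.1]
finger_gap: 0.051
43.95 [ 0.5555 -0.1006  0.2537] [ 0.73  0.23 -0.73  1.64  0.16  1.33  1.18] [-0.2  0.   1.1] jaw [ 0.353  0.935 -0.   ] tilt [-0.0002  0.    ] 0.05099018467273127
(array([ 554.9, -100.4]), array([13.9, 43.4]), 69.7, 804, 0.1199)
knob [(0.65, array([ 0.55299272, -0.10158106,  0.107     ]))] corner [(0.68, array([ 0.57234007, -0.17168174,  0.01      ]))]
44.1 [ 0.5555 -0.1006  0.2538] yaw 69.36 tilt [-0.     -0.0001] F [0.8 0.7 0.7] T [0.   0.01 0.01] 0.0514
```

```bash
python3 -m pendant '[{"dx":0,"dy":0.0003,"dz":-0.04,"wx":0,"wy":0,"wz":0,"claw":0.6},{"dx":0,"dy":0.0003,"dz":-0.08,"wx":0,"wy":0,"wz":0,"claw":0.6},{"dx":0,"dy":0.0003,"dz":-0.11,"wx":0,"wy":0,"wz":0,"claw":0.6},{"dx":0,"dy":0.0003,"dz":-0.13,"wx":0,"wy":0,"wz":0,"claw":0.6},{"dx":0,"dy":0.0003,"dz":-0.143,"wx":0,"wy":0,"wz":0,"claw":0.6},{"dx":0,"dy":0.0003,"dz":-0.143,"wx":0,"wy":0,"wz":0,"claw":0.4},{"dx":0,"dy":0.0003,"dz":-0.143,"wx":0,"wy":0,"wz":0,"claw":0.2},{"dx":0,"dy":0.0003,"dz":-0.143,"wx":0,"wy":0,"wz":0,"claw":0},{"dx":0,"dy":0.0003,"dz":-0.143,"wx":0,"wy":0,"wz":0,"claw":0},{"dx":0,"dy":0.0003,"dz":-0.143,"wx":0,"wy":0,"wz":0,"claw":0},{"dx":0,"dy":0.0003,"dz":-0.143,"wx":0,"wy":0,"wz":0,"claw":0}]' 80
python3 st.py
python3 -m pendant '[{"dx":0,"dy":0,"dz":0.004,"wx":0,"wy":0,"wz":0,"claw":0},{"dx":0,"dy":0,"dz":0.008,"wx":0,"wy":0,"wz":0,"claw":0},{"dx":0,"dy":0,"dz":0.012,"wx":0,"wy":0,"wz":0,"claw":0},{"dx":0,"dy":0,"dz":0.013,"wx":0,"wy":0,"wz":0,"claw":0},{"dx":0,"dy":0,"dz":0.013,"wx":0,"wy":0,"wz":0,"claw":0}]'; python3 st.py
```

```text
time_s: 45.48
tool_pos: [0.5563, -0.1004, 0.112]
ee_rot: [0.179, 0.984, -0.0, 0.001]
ft_force: [-0.6, 0.3, 6.9]
finger_gap: 0.0129
45.48 [ 0.5563 -0.1004  0.112 ] yaw 69.4 tilt [ 0.0018 -0.0006] F [-0.6  0.3  6.9] T [0.03 0.26 0.  ] 0.0129
time_s: 46.1
tool_pos: [0.5561, -0.1004, 0.1237]
ee_rot: [0.179, 0.984, 0.0, 0.001]
ft_force: [5.9, -0.4, -9.6]
finger_gap: 0.0127
46.1 [ 0.5561 -0.1004  0.1237] yaw 69.4 tilt [0.0014 0.0003] F [ 5.9 -0.4 -9.6] T [-0.02 -1.51  0.01] 0.0127
```

```bash
python3 -m pendant '[{"dx":-0.001,"dy":0,"dz":0.0003,"wx":0,"wy":0,"wz":-3,"claw":0},{"dx":-0.001,"dy":0,"dz":0.0003,"wx":0,"wy":0,"wz":-8,"claw":0},{"dx":-0.001,"dy":0,"dz":0.0003,"wx":0,"wy":0,"wz":-14,"claw":0},{"dx":-0.001,"dy":0,"dz":0.0003,"wx":0,"wy":0,"wz":-20,"claw":0},{"dx":-0.001,"dy":0,"dz":0.0003,"wx":0,"wy":0,"wz":-26,"claw":0},{"dx":-0.001,"dy":0,"dz":0.0003,"wx":0,"wy":0,"wz":-32,"claw":0},{"dx":-0.001,"dy":0,"dz":0.0003,"wx":0,"wy":0,"wz":-38,"claw":0},{"dx":-0.001,"dy":0,"dz":0.0003,"wx":0,"wy":0,"wz":-44,"claw":0},{"dx":-0.001,"dy":0,"dz":0.0003,"wx":0,"wy":0,"wz":-50,"claw":0},{"dx":-0.001,"dy":0,"dz":0.0003,"wx":0,"wy":0,"wz":-56,"claw":0},{"dx":-0.001,"dy":0,"dz":0.0003,"wx":0,"wy":0,"wz":-62,"claw":0},{"dx":-0.001,"dy":0,"dz":0.0003,"wx":0,"wy":0,"wz":-66.5,"claw":0},{"dx":-0.001,"dy":0,"dz":0.0003,"wx":0,"wy":0,"wz":-69,"claw":0},{"dx":-0.001,"dy":0,"dz":0.0003,"wx":0,"wy":0,"wz":-69,"claw":0}]'; python3 st.py
```

```text
time_s: 47.85
tool_pos: [0.5554, -0.1007, 0.124]
ee_rot: [0.705, 0.709, 0.001, 0.001]
ft_force: [7.1, -0.9, -9.4]
finger_gap: 0.0127
47.85 [ 0.5554 -0.1007  0.124 ] yaw 0.36 tilt [ 0.0021 -0.0002] F [ 7.1 -0.9 -9.4] T [-0.41 -1.74 -0.02] 0.0127
```

```bash
python3 -m pendant '[{"dx":0,"dy":0,"dz":-0.004,"wx":0,"wy":0,"wz":0,"claw":0},{"dx":0,"dy":0,"dz":-0.008,"wx":0,"wy":0,"wz":0,"claw":0},{"dx":0,"dy":0,"dz":-0.012,"wx":0,"wy":0,"wz":0,"claw":0},{"dx":0,"dy":0,"dz":-0.0125,"wx":0,"wy":0,"wz":0,"claw":0},{"dx":0,"dy":0,"dz":-0.0125,"wx":0,"wy":0,"wz":0,"claw":0.4},{"dx":0,"dy":0,"dz":-0.0125,"wx":0,"wy":0,"wz":0,"claw":0.5},{"dx":0,"dy":0,"dz":-0.0125,"wx":0,"wy":0,"wz":0,"claw":0.6},{"dx":0,"dy":0,"dz":0.03,"wx":0,"wy":0,"wz":0,"claw":0.6},{"dx":0,"dy":0,"dz":0.08,"wx":0,"wy":0,"wz":0,"claw":0.6},{"dx":0,"dy":-0.04,"dz":0.13,"wx":0,"wy":0,"wz":0,"claw":0.6},{"dx":0,"dy":-0.08,"dz":0.14,"wx":0,"wy":0,"wz":0,"claw":0.6},{"dx":0,"dy":-0.08,"dz":0.14,"wx":0,"wy":0,"wz":0,"claw":0.6},{"dx":0,"dy":-0.08,"dz":0.14,"wx":0,"wy":0,"wz":0,"claw":0.6}]'; python3 lk.py .555 -.1 .115 .14;  python3 -c "
from h import *
s=sense()
c=cam('side');P=cloud(c)
im=cv2.resize(c['pixels'][130:350,200:450],None,fx=2.4,fy=2.4); cv2.imwrite('pics/s9.png',im)
for q in ['stand','timer','beaker','amber_bottle']:
    for d in trace('side',q)[:1]:
        z=P[d['mask']&(c['z_map']>0)]; print(q,d['conf'],np.round(np.median(z,0),3),np.round(np.percentile(z[:,2],[3,97]),3))
print(s['ft_force'])
w=cam('wrist');P=cloud(w);cv2.imwrite('pics/w9.png',w['pixels'])
m=(P[...,0]>.5)&(P[...,0]<.6)&(P[...,1]<-.14)&(P[...,1]>-.32)&(P[...,2]>.07)&(P[...,2]<.1); print('bar',rect(P,m,.07,.1))"
```

```text
time_s: 49.48
tool_pos: [0.5543, -0.1796, 0.2637]
ee_rot: [0.704, 0.71, 0.0, -0.001]
ft_force: [-0.6, 0.5, 0.1]
finger_gap: 0.0513
49.475 [ 0.5543 -0.1796  0.2637] [ 0.65  0.23 -0.48  1.59  0.11  1.35  0.16] [-0.6  0.5  0.1] jaw [ 1.     0.007 -0.001] tilt [-0.0007  0.0008] 0.05125492062301909
(array([ 555.7, -100.2]), array([13.4, 42.9]), 0.3, 934, 0.12)
knob [(0.63, array([ 0.55710431, -0.1001683 ,  0.107     ]))] corner [(0.97, array([ 0.56873424, -0.16570234,  0.01      ]))]
stand 0.83 [0.486 0.31  0.015] [0.002 0.028]
timer 0.8 [0.386 0.039 0.013] [0.002 0.016]
beaker 0.58 [0.596 0.022 0.039] [0.001 0.056]
amber_bottle 0.88 [0.685 0.039 0.052] [0.003 0.097]
[0.35395112 0.58425061 0.30649996]
bar (array([ 556.6, -214.9]), array([ 15.5, 149.8]), 0.3, 2100, 0.0822)
```

View pics/w9.png

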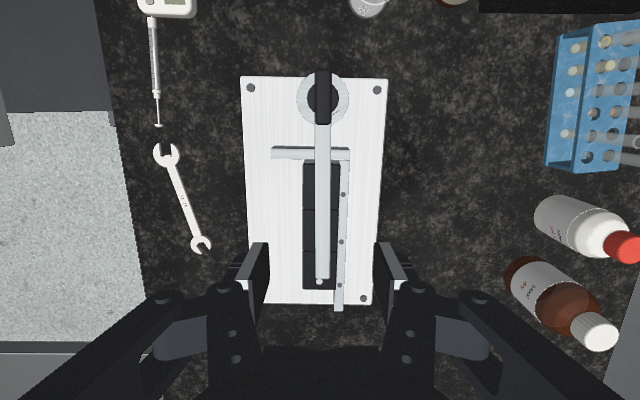

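View pics/s9.png

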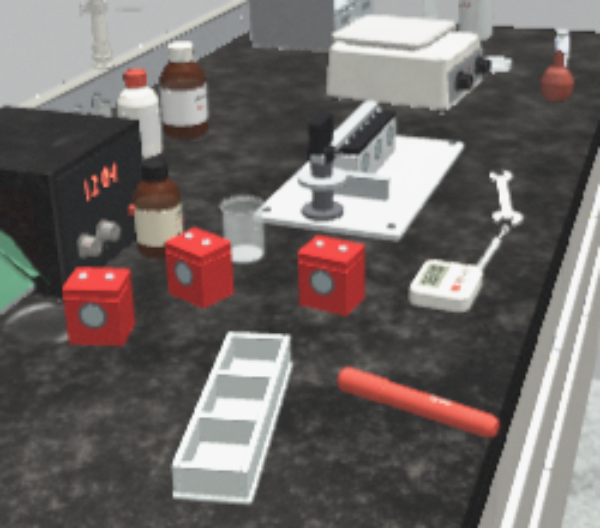

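The bar is dropped over the row (wrist picture, column 322). The stand is upright and empty at (235,420), and the timer, beaker and bottle are in place. I hand in.

```bash
python3 -c "
from station import *
print(close_job())"
```

```text
the job is handed in; nothing more can be done
None
```

The job is handed in at about 50 s of the 210 s allowed. The hand-in reports no verdict, so the result below rests on my own camera checks.

**What was done:** I lifted the keeper and swung it to its open notch. I then drew the three black-lidded cells straight up out of the stand and set them in one row against the fence, the end stop and each other. Finally I swung the bar back and let it drop in its closed notch. The red look-alikes were not touched.

**Last checks:**

| Thing | Reading |
|---|---|
| Cells, in the stage frame | x = 10 mm each, y = 35.0, -15.2 and -64.4 mm |
| Cells' angle to the fence | within about 0.5° |
| Keeper, closed | knob top at the same height as at the start, bar about 1° from square |
| Stand | upright on the worktop, empty |
| Timer, beaker, bottle | within about 1 mm of where they started |
| Gripper | clear of everything |

- **Cell positions:** these were measured after the last cell was let go and before the bar was swung back. Afterwards I only looked, and the row still appeared closed and flush.
- **Stand moved:** its last fix differed from the earlier ones by a few centimetres, so it was probably knocked aside after the last cell was lifted. It stayed upright.
- **Small disagreements:** wrist-camera heights read about 2 mm low throughout. Wrist and top cameras differed by about 2 mm in y on the cells in the stand. The network's corner estimates scattered by several millimetres, so I used the fitted fence, end stop and knob instead.
- **First move refused:** my first move call was rejected for missing keys, and nothing moved.

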